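# Put the register away in the desk shelf

## Task

Put the register away. First take the fat marker off it, as it stands too high for the bay, and lay it gently (not dropped) in an empty groove of the ribbed pen tray, along the ribs, so that it lies still. Then slide the register, without slamming it, along the desk into the open bay of the small wooden shelf until it is fully home against the back, and leave everything else where it is.

Things in the scene. Friction and masses are not known exactly. Their poses are not given: they have to be found in the camera images.
- register_center (a point): Centre (half-way up) of the hardbound register: a closed brown book with dark cloth spine, 120 mm deep (its x), 150 mm wide (its y), 30 mm thick (its z), about 0.4 kg, flat on the desk before the bay; its spine, the 150 mm side at -x, faces the robot. Too wide to grasp: push it. It starts up to 25 mm beside the bay's middle line and up to 0.2 rad askew to it.
- marker_center (a point): The centre of the fat round marker: a cylinder 140 mm long and 24 mm thick, white barrel and black cap, about 45 g, lying on top of the register (axis 42 mm above the desk). Its x axis runs along its length towards the cap; it may roll, so its y and z may point anywhere.
- bay_mouth (a point): Point on the desk in the middle of the mouth of the bay in the small fixed wooden desk shelf; x points into the bay, z up. The bay has no floor: the register slides in on the desk. Inside it is 186 mm wide (y -93 to 93), 44 mm high, 110 mm deep to the back panel, so the register sticks out 10 mm when home (its centre at x = 50 mm).
- tray_center (a point): Point on the desk under the centre of the fixed grey pen tray, 200 mm long (x), 118 mm wide (y), rim 12 mm high, 4 mm thick, floor 3 mm. Four half-round ribs along x at y = -33, -11, 11 and 33 mm, tops 7 mm above the desk; the grooves beside them, at y = -44, -22, 0 and 22 mm, are empty (a fifth, at 45 mm, is not); in a groove the marker's axis lies 15 mm above the desk.
- calculator: Bystander: black desk calculator, 150 x 108 x 26 mm, on the other side of the desk from the pen tray; origin under its centre. Leave alone.
- paperweight: Bystander: green glass dome paperweight, 62 mm across, 40 mm high; origin under its centre. Leave alone.
- paperweight2: Bystander: amber glass dome paperweight, 62 mm across, 40 mm high, farther back; origin under its centre. Leave alone.
- gum_pot: Bystander: round white pot with a grey lid, 72 mm across, 44 mm high; origin under its centre. Leave alone.
- stapler: Bystander: stapler 150 mm long, about 60 mm high, beside the shelf; origin under its centre. Leave alone.
- pen_cup: Bystander: black pen cup with pens, 80 mm across, 140 mm high, off to one side; origin under its centre. Leave alone.
- office_stamp: Bystander: black and grey office stamp with a bar grip, 66 mm long, 36 mm wide, 62 mm high, off to one side; origin under its centre. Leave alone.
- highlighter: Bystander: grey flat highlighter pen, 105 x 13 x 12 mm, lying in the pen tray in the strip between the last rib and the rim (tray y = 45 mm); origin under its centre. It may stir a little but stays in the tray.
- marker: The marker itself, as in marker_center (origin at its centre).
- register: The register itself (origin under its centre, 15 mm below register_center).
- shelf_bay: The same shelf as a whole (same origin and axes as bay_mouth). Side panels 10 mm thick; upper face of the top board 53 mm above the desk; the low things on it (up to 76 mm above the desk) stand at least 55 mm behind its front edge. Fixed to the desk.
There are look-alikes about, which are no part of the job. Of the things that look like the shelf_bay, the largest one is meant.

How it is judged:
On the way, in this order (a step that is already met when the one before it is completed fails the run):
1. the marker lies still in a groove of the pen tray, let go, while the register is still outside the bay (z of marker_center in the frame of tray_center between 0.011 and 0.02 m and y of marker_center in the frame of tray_center between -0.05 and 0.03 m and x of marker_center in the frame of tray_center between -0.035 and 0.035 m and angle between the x axis of marker_center and the x axis of tray_center, either way round below 0.12 rad and linear speed of marker below 0.02 m/s and angular speed of marker below 0.3 rad/s and contact force between the fingers and marker below 0.05 N and x of register_center in the frame of bay_mouth below 0 m), for 0.3 s.
2. the register is fully home in the bay (x of register_center in the frame of bay_mouth above 0.044 m and angle between the x axis of register_center and the x axis of bay_mouth, either way round below 0.1 rad and angle between register_center's own z axis and vertical below 0.06 rad and y of register_center in the frame of bay_mouth between -0.03 and 0.03 m), for 0.2 s.
At the end, for the whole second after the job is handed in: The marker lies in an empty groove of the pen tray, along the ribs (within 0.12 rad, axis 11 to 20 mm above the desk), let go and at rest; the register lies flat in the bay, within 6 mm of the back panel, square within 0.1 rad and within 30 mm of the middle, at rest (all of step 2 and z of marker_center in the frame of tray_center between 0.011 and 0.02 m and y of marker_center in the frame of tray_center between -0.05 and 0.03 m and x of marker_center in the frame of tray_center between -0.035 and 0.035 m and angle between the x axis of marker_center and the x axis of tray_center, either way round below 0.12 rad and linear speed of marker below 0.02 m/s and angular speed of marker below 0.3 rad/s and contact force between the fingers and marker below 0.05 N and linear speed of register below 0.01 m/s); the robot touches nothing.
It fails at once if the marker falls, is dropped or thrown (over 0.6 m/s with no finger on it) (linear speed of marker above 0.6 m/s and contact force between the fingers and marker below 0.05 N).
It fails at once if a bystander is moved more than 25 mm, or the highlighter leaves the pen tray (distance of any of calculator, paperweight, paperweight2, gum_pot, stapler, pen_cup, office_stamp from where it was at the start of the episode above 0.025 m or (horizontal distance between highlighter and tray_center above 0.085 m or height (world z) of highlighter above 0.03 m)).
It fails at once if the register is slammed (over 0.5 m/s) (linear speed of register above 0.5 m/s).
It also fails if it takes over 72 s, if anything falls off the work surface, if the arm or the gripper's body presses on something with over 40 N, if the wrist force passes 120 N, or if a joint passes its speed limit or range.

## Robot

A 7-joint arm with a two-finger parallel gripper is mounted at the origin on the work surface. World frame = base frame: x ahead of the robot, y to its left, z up, the work surface at z = 0. Lengths are in m, angles in rad, forces in N, time in s.
With the tool pointing down it reaches from about 0.425 to 0.925 m from the base axis. Payload 6.8 kg.
Tool frame: the origin (TCP) lies at the very end of the fingers, on their centre line; the grasp point (between the pads) lies 19 mm behind it (r.grip_depth is the distance from the TCP to the grasp point, in m); z points along the fingers, y is the direction in which the jaws open and shut (so a half turn about z gives the same grasp; the last joint's range is limited). The gripper opens to 85 mm and grips with 20 to 120 N. Pads are 22 mm wide; open, the fingers measure 114 mm over their backs; the gripper's body (76 mm by 85 mm) begins 54 mm behind the grasp point. The pads swing forward as they close: fully open they stand 13 mm farther back than shut.
Start: joints at [-1.279, 0.477, 0.022, 1.555, -0.011, 1.109, -0.083], TCP at [0.263, 0.622, 0.193] pointing down, gripper open.
Joint ranges: [-2.96, 2.96], [-0.34, 2.1], [-1.41, 1.46], [0.24, 2.44], [-1.37, 4.51], [0.17, 1.92], [-2.96, 2.96]. Speed limits (rad/s): [2.39, 2.39, 3.14, 3.14, 3.14, 3.14, 3.14].

## Interface

Orientations are given as a rotation vector (axis times angle).
In Python, from bench import r, grab_frame gives the robot as it stands. The module is installed in compiled form; this text tells all that it offers.
- The arm moves only by the tool play_rows, never from a script. Its argument "increments" is a list of rows, each a list of 7 numbers: the shift along the tool's x, y, z in mm, then the turn, a rotation vector about the tool's x, y, z in rad, then the closure in counts, from 0 (fully open) to 255 (shut). In form: [[tx, ty, tz, rx, ry, rz, claw], ...]. A call has 1 to 5 rows; each row shifts and turns the pose as measured when the row begins, along the tool's axes as they then stand; what a row does not reach is not made up. A row lasts 1/10 s, in which the tool goes at most 50 mm and 8.59 degrees, less where a joint would pass 70% of its speed; a pose out of reach is approached as far as the arm can. A call is refused whole if a number of a shift passes 50 or a number of a turn 0.15, either way. A call with a gripper value outside its range is refused whole. The fingers move at their own pace and stop on an object; "force" is the grip in N (left out, the last holds). Time passes only in rows, so rows that do not move let the fingers close. It gives the time, the measured TCP pose, the force and the opening at its end, in the units of the state.
- r.get_obs(): the state, without advancing time (a new reading comes with each control period).
- grab_frame(name): name is "scene" or "top" or "wrist"; returns a dict with "color" (384x512x3 uint8, blue, green, red), "depth" (384x512 float32, m along the optical axis (not along the pixel's ray), 0 where there is no reading), "K" (3x3 intrinsics, pixels), "k1" (the pictures are not rectified: a ray, as slopes to the right and down, at radius r is drawn at 1 + k1 r^2 times it, then the intrinsics apply), "T" (4x4, takes a point from camera to world coordinates). Camera axes: x right, y up, looking along -z (the intrinsics and any distortion apply to the point x, -y, -z); pixel columns grow to the right and rows downward; lengths in m; the calibration is good to about 2 mm. A picture is of the moment at which its call begins.
- r.hand_in(): hands the job in, once; it reports no verdict.
The state is a dict: "clock": time; "joints": joint angles; "qvel": joint speeds; "tau": joint torques, N m; "tcp_pos": TCP position; "orientation": TCP orientation; "contact_force": force on the tool from outside, world axes, zero at the start; "moment": the same for the moment, N m; "grip_width": finger opening in m.
Only numpy, scipy, OpenCV 4.12 (cv2) and the standard library are available. Lean on these libraries where they do the work, as an engineer would, in place of code of your own. Each camera call takes 0.05 s, during which the arm holds its last target.

## Working session

There is one attempt and no reset: what is moved stays moved. The work goes in short steps, Python scripts to look and compute and a tool call to move; the robot and the scene stay as the last step left them, time stands still between calls to the robot, and variables do not carry over. Pictures are saved under pics/ and viewed, and the job is handed in when it is done.

Besides the shell and the picture viewer there is one more tool, called after "Request:" as name(argument=value, ...) on one line, values as JSON. play_rows: Moves the arm, as the interface text tells. Its arguments: {"type":"object","properties":{"increments":{"type":"array","items":{"type":"array","items":{"type":"number"}}},"force":{"type":"number"}},"required":["increments"]}

```bash
mkdir -p pics; cat > h.py <<'E'
from bench import r, grab_frame
import numpy as np, cv2
def snap(n,f):
    d=grab_frame(n); cv2.imwrite(f'pics/{f}.png',d['color']); np.savez(f'{f}.npz',**{k:np.asarray(v) for k,v in d.items()}); return d
def ld(f): return dict(np.load(f'{f}.npz'))
def cloud(d):
    K=d['K'];h,w=d['depth'].shape
    u,v=np.meshgrid(np.arange(w),np.arange(h))
    p=np.stack([u,v],-1).reshape(-1,1,2).astype(float)
    s=cv2.undistortPoints(p,K,np.array([float(d['k1']),0,0,0])).reshape(h,w,2)
    z=d['depth']; P=np.stack([s[...,0]*z,-s[...,1]*z,-z],-1)
    W=P@d['T'][:3,:3].T+d['T'][:3,3]; W[z==0]=np.nan
    return W
def proj(d,X):
    X=np.atleast_2d(X); P=(X-d['T'][:3,3])@d['T'][:3,:3]
    s=np.stack([P[:,0]/-P[:,2],-P[:,1]/-P[:,2]],-1); r2=(s**2).sum(1,keepdims=True); s=s*(1+float(d['k1'])*r2)
    return s*[d['K'][0,0],d['K'][1,1]]+[d['K'][0,2],d['K'][1,2]]
E
python3 - <<'E'
from h import *
for n in ['scene','top','wrist']:
    d=snap(n,n+'0'); print(n,d['K'],d['k1'],d['T'],(d['depth']>0).mean())
print(r.get_obs())
E
```

```text
scene [[387.9958414    0.         253.69816004]
 [  0.         387.9958414  198.86450006]
 [  0.           0.           1.        ]] 0.007056307264231015 [[ 0.72330577 -0.45353889  0.52070265  1.16577628]
 [ 0.69052421  0.47260282 -0.54756086 -0.70918214]
 [ 0.0022546   0.75561171  0.65501592  0.94318392]
 [ 0.          0.          0.          1.        ]] 0.9950510660807291
top [[354.69360765   0.         256.90534783]
 [  0.         354.69360765 193.59813278]
 [  0.           0.           1.        ]] 0.029752981453448922 [[ 0.00618841  0.99470542 -0.10258081  0.39581302]
 [-0.99995     0.00696132  0.0071783   0.01172704]
 [ 0.00785439  0.10253126  0.99469877  1.02915778]
 [ 0.          0.          0.          1.        ]] 0.9959360758463541
wrist [[292.22515219   0.         250.77712839]
 [  0.         292.22515219 194.73050031]
 [  0.           0.           1.        ]] 0.0006845835123585057 [[ 0.38892333 -0.8724203  -0.29600923  0.18636374]
 [ 0.92126784  0.36758398  0.12707318  0.65350939]
 [-0.00205297 -0.32212551  0.94669475  0.37266437]
 [ 0.          0.          0.          1.        ]] 0.9959716796875
{'clock': 0.15, 'joints': array([-1.27909432,  0.47762508,  0.02233631,  1.55617913, -0.01151969,
        1.10930208, -0.08309291]), 'qvel': array([-0.0005856 , -0.00193396,  0.00070014, -0.00228932, -0.0004971 ,
       -0.00061368, -0.0001675 ]), 'tau': array([ 2.86754817e-03, -5.96926332e+01,  1.61015399e+00, -2.81489021e+01,
        1.25924667e-02,  6.50033835e-03,  1.75358770e-05]), 'tcp_pos': array([0.26253845, 0.62131797, 0.19265802]), 'orientation': array([-6.23753397e-01, -3.07884115e+00,  2.15391302e-03]), 'contact_force': array([-0.09297853, -0.41549308,  0.67682946]), 'moment': array([ 0.03345239, -0.07585787, -0.04152194]), 'grip_width': 0.08542037382702619}
```

View pics/scene0.png

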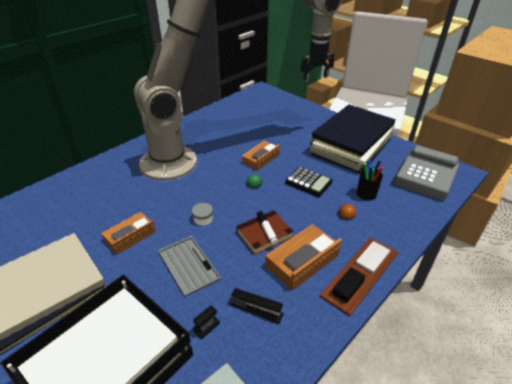

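View pics/top0.png

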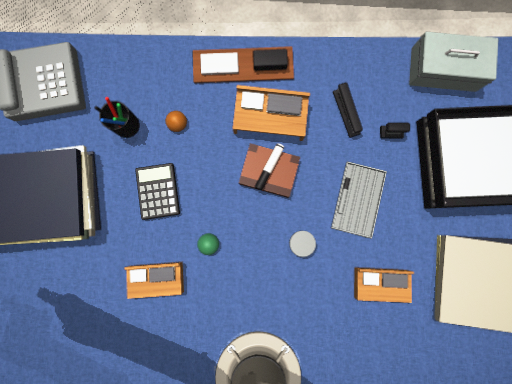

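View pics/wrist0.png

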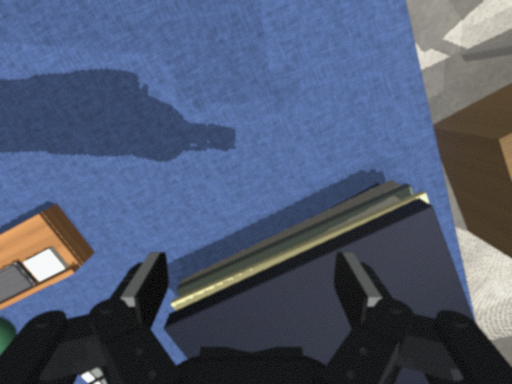

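Scene shows the robot, with the register and marker at px (265,230), the largest shelf at (303,255) and the tray at (189,265). In the top view the register is at (269,170), the marker at (270,167), the shelf at (271,112) and the tray at (358,200). Next I measure them in 3D.

```bash
python3 - <<'E'
from h import *
for f in ['top0','scene0']:
    d=ld(f); W=cloud(d); np.set_printoptions(precision=4,suppress=True)
    z=W[...,2]
    desk=z[np.abs(z)<.012]; print(f,'desk z',np.median(desk))
    x0=W[...,0];y0=W[...,1]
    def rect(m,name):
        k=cv2.connectedComponentsWithStats(m.astype(np.uint8))
        i=1+np.argmax(k[2][1:,4]); mm=k[1]==i
        P=W[mm]; q=cv2.minAreaRect((P[:,:2]*1000).astype(np.float32)); print(name,mm.sum(),np.median(P[:,2]),q, P[:,:2].mean(0))
        return mm
    ctr=(x0>.3)&(x0<.75)
    rect((z>.024)&(z<.036)&(abs(y0+.02)<.13)&(x0>.38)&(x0<.57),'register')
    m=rect((z>.039)&(z<.065)&(abs(y0+.02)<.13)&(x0>.38)&(x0<.575),'marker')
    rect((z>.045)&(z<.062)&(abs(y0+.02)<.16)&(x0>.56)&(x0<.8),'shelf')
    rect((z>.006)&(z<.02)&(y0<-.15)&(y0>-.42)&(x0>.25)&(x0<.57),'tray rim')
for f in ['top0','scene0']:
    c=cv2.imread(f'pics/{f}.png')
    s=c[60:270,200:400] if f=='top0' else c[190:310,150:360]
    cv2.imwrite(f'pics/{f}c.png',cv2.resize(s,None,fx=3.7 if f!='top0' else 2.85,fy=3.7 if f!='top0' else 2.85,interpolation=2))
E
```

```text
top0 desk z 0.00071364540849983
register 659 0.03072343340712258 ((539.6273193359375, -58.023590087890625), (78.13057708740234, 80.80543518066406), 74.52863311767578) [ 0.5341 -0.0609]
marker 214 0.05237284892644206 ((545.5930786132812, -12.23263931274414), (23.767654418945312, 73.16862487792969), 63.71451187133789) [ 0.5433 -0.0122]
shelf 1889 0.05372165408084428 ((724.9266357421875, -31.954116821289062), (208.63214111328125, 112.11998748779297), 84.17123413085938) [ 0.709  -0.0277]
tray rim 789 0.010735690116562502 ((486.7787780761719, -290.04833984375), (118.48670196533203, 197.99342346191406), 75.93028259277344) [ 0.4704 -0.2729]
scene0 desk z 0.002058936155464597
register 366 0.0320540927379977 ((538.4451293945312, -57.53211212158203), (80.69086456298828, 83.14006805419922), 74.7889404296875) [ 0.5341 -0.0609]
marker 113 0.05307516693226222 ((545.0552368164062, -14.21650505065918), (22.534940719604492, 73.17979431152344), 63.153480529785156) [ 0.5441 -0.0164]
shelf 1162 0.054868478076712746 ((729.88330078125, -31.247650146484375), (211.55528259277344, 121.76952362060547), 84.63477325439453) [ 0.7145 -0.0443]
tray rim 910 0.009152344815253621 ((484.4584045410156, -285.7998352050781), (123.01834106445312, 201.71713256835938), 76.25654602050781) [ 0.4733 -0.2815]
```

View pics/top0c.png

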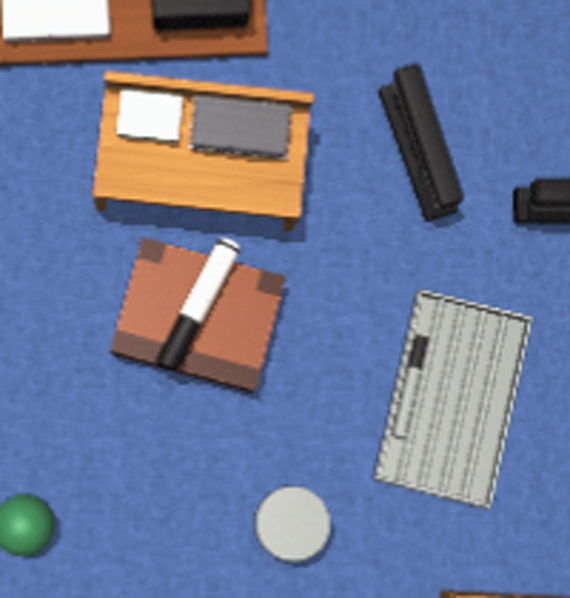

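```bash
cat > m.py <<'E'
from h import *
import sys
np.set_printoptions(precision=4,suppress=True)
def measure(d,zoff=0):
    W=cloud(d); W[...,2]-=zoff; z=W[...,2]; x=W[...,0];y=W[...,1]
    def cc(m,name):
        k=cv2.connectedComponentsWithStats(m.astype(np.uint8))
        i=1+np.argmax(k[2][1:,4]); mm=k[1]==i; P=W[mm]
        q=cv2.minAreaRect((P[:,:2]*1000).astype(np.float32)); print(name,mm.sum(),np.round(np.median(P[:,2]),4),[np.round(t,1) for t in q],np.round(cv2.boxPoints(q)).tolist())
    box=(abs(y+.04)<.16)&(x>.42)&(x<.665)
    cc(box&(z>.024)&(z<.07),'reg+marker')
    cc(box&(z>.024)&(z<.036),'reg')
    cc(box&(z>.042)&(z<.065),'marker')
    cc((z>.045)&(z<.062)&(abs(y+.02)<.16)&(x>.6)&(x<.8),'shelftop')
    cc((z>.005)&(z<.02)&(y<-.15)&(y>-.42)&(x>.35)&(x<.66),'tray')
if __name__=='__main__':
    measure(ld('top0'),.0007); measure(ld('scene0'),.002)
E
python3 m.py
```

```text
reg+marker 2247 0.0306 [array([574.4, -30.4]), array([149.9, 138.7]), np.float64(74.7)] [[488.0, -84.0], [622.0, -121.0], [661.0, 24.0], [527.0, 60.0]]
reg 984 0.0301 [array([558.8, -63.5]), array([ 78. , 120.9]), np.float64(74.3)] [[490.0, -85.0], [606.0, -117.0], [628.0, -42.0], [511.0, -10.0]]
marker 410 0.0516 [array([574.6, -27.6]), array([ 23.7, 138.9]), np.float64(62.9)] [[507.0, -7.0], [631.0, -70.0], [642.0, -49.0], [518.0, 15.0]]
shelftop 1910 0.0531 [array([724.9, -32. ]), array([208.6, 112.1]), np.float64(84.2)] [[659.0, -130.0], [770.0, -141.0], [791.0, 66.0], [680.0, 78.0]]
tray 1336 0.0081 [array([ 487.3, -290.2]), array([118.5, 199.1]), np.float64(75.9)] [[376.0, -323.0], [569.0, -372.0], [598.0, -257.0], [405.0, -209.0]]
reg+marker 1250 0.0307 [array([573.5, -30.7]), array([153. , 138.9]), np.float64(75.2)] [[487.0, -87.0], [621.0, -122.0], [660.0, 26.0], [526.0, 61.0]]
reg 587 0.0301 [array([557.6, -63.1]), array([ 80.7, 123. ]), np.float64(74.4)] [[488.0, -85.0], [606.0, -119.0], [628.0, -41.0], [509.0, -8.0]]
marker 234 0.0515 [array([575.6, -28.9]), array([ 25. , 138.9]), np.float64(62.5)] [[508.0, -8.0], [631.0, -72.0], [643.0, -50.0], [520.0, 14.0]]
shelftop 1163 0.053 [array([729.9, -31.2]), array([211.6, 121.8]), np.float64(84.6)] [[659.0, -131.0], [781.0, -142.0], [800.0, 68.0], [679.0, 80.0]]
tray 888 0.0084 [array([ 486. , -288.1]), array([119.3, 206.1]), np.float64(76.1)] [[372.0, -321.0], [572.0, -371.0], [600.0, -255.0], [400.0, -205.0]]
```

```bash
cat > go.py <<'E'
import sys
from bench import r
import numpy as np
from scipy.spatial.transform import Rotation as R
# usage: go.py x y z(mm) jaw_angle_deg(world, of tool y)  -> remaining in tool axes
x,y,z,a=map(float,sys.argv[1:5]); o=r.get_obs(); np.set_printoptions(precision=3,suppress=True)
Rt=R.from_rotvec(o['orientation']).as_matrix(); d=Rt.T@(np.array([x,y,z])-o['tcp_pos']*1000)
a=np.radians(a); ty=np.array([np.cos(a),np.sin(a),0])
if ty@Rt[:,1]<0: ty=-ty
tz=np.array([0,0,-1.]); G=np.stack([np.cross(ty,tz),ty,tz],1)
print('clock',o['clock'],'tcp',o['tcp_pos']*1000,'w',o['grip_width'],'F',o['contact_force'],'q',o['joints'])
print('shift',d,'turn',R.from_matrix(Rt.T@G).as_rotvec())
E
python3 go.py 575 -28 170 63
```

```text
clock 0.15 tcp [262.538 621.318 192.658] w 0.08542037382702619 F [-0.093 -0.415  0.677] q [-1.279  0.478  0.022  1.556 -0.012  1.109 -0.083]
shift [-540.544 -476.472   23.358] turn [-0.001  0.     0.071]
```

Request:
play_rows(increments=[[-36, -32, 0, 0, 0, 0, 0], [-36, -32, 0, 0, 0, 0, 0], [-36, -32, 0, 0, 0, 0, 0], [-36, -32, 0, 0, 0, 0, 0], [-36, -32, 0, 0, 0, 0, 0]])

```text
clock: 0.65
tcp_pos: [0.363, 0.404, 0.1895]
orientation: [-0.601, -3.079, 0.002]
contact_force: [0.7, 0.1, 0.2]
grip_width: 0.0852
```

```bash
python3 go.py 575 -28 170 63
```

```text
clock 0.65 tcp [362.987 403.996 189.519] w 0.0852273922423648 F [0.705 0.115 0.212] q [-1.011  0.266  0.072  1.878 -0.027  1.001  0.258]
shift [-358.91  -320.605   18.643] turn [-0.002 -0.004  0.086]
```

Request:
play_rows(increments=[[-37, -32, 0, 0, 0, 0.02, 0], [-37, -32, 0, 0, 0, 0.02, 0], [-37, -32, 0, 0, 0, 0.02, 0], [-37, -32, 0, 0, 0, 0.02, 0], [-37, -32, 0, 0, 0, 0.01, 0]])

```text
clock: 1.15
tcp_pos: [0.4657, 0.176, 0.189]
orientation: [-0.743, -3.048, 0.001]
contact_force: [0.3, 0.1, -0.9]
grip_width: 0.0854
```

```bash
python3 go.py 575 -28 170 63
```

```text
clock 1.15 tcp [465.69  176.043 189.035] w 0.08544113090114488 F [ 0.33   0.137 -0.92 ] q [-0.686  0.19   0.23   1.985 -0.055  0.975  0.663]
shift [-191.037 -130.791   18.517] turn [-0.002 -0.004 -0.007]
```

Request:
play_rows(increments=[[-39, -27, 3, 0, 0, 0, 0], [-39, -27, 3, 0, 0, 0, 0], [-39, -27, 3, 0, 0, 0, 0], [-39, -27, 3, 0, 0, 0, 0], [-35, -20, 3, 0, 0, 0, 0]])

```text
clock: 1.65
tcp_pos: [0.5783, -0.0361, 0.1737]
orientation: [-0.745, -3.049, -0.001]
contact_force: [1.0, 1.8, -0.4]
grip_width: 0.0854
```

```bash
python3 go.py 575 -28 170 63; python3 -c "
from h import *
snap('wrist','wrist1')"; python3 go.py 575 -28 170 63
```

```text
clock 1.65 tcp [578.298 -36.111 173.72 ] w 0.08538055611267927 F [ 1.044  1.772 -0.39 ] q [-0.324  0.353  0.354  1.827 -0.145  0.99   1.182]
shift [6.656 5.676 3.739] turn [-0.    -0.003 -0.008]
clock 1.7 tcp [581.024 -43.414 173.669] w 0.08570438468090133 F [ 3.715 -5.502  0.911] q [-0.318  0.357  0.361  1.823 -0.144  0.988  1.186]
shift [12.535 10.822  3.618] turn [-0.003  0.001 -0.015]
```

View pics/wrist1.png

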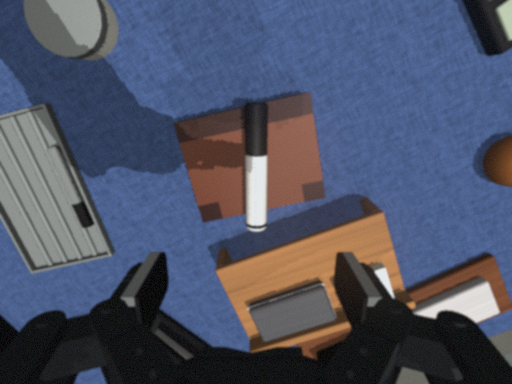

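The wrist view shows the marker upright at (257,165) on the register, the shelf at (310,290) and the tray at left. I'll measure from this second viewpoint.

```bash
python3 - <<'E'
from m import *
d=ld('wrist1'); W=cloud(d); z=W[...,2]; print(np.nanmedian(z[abs(z)<.012]))
measure(d, float(np.nanmedian(z[abs(z)<.012])))
for p in [(575,-28,42),(578,-36,174),(578,-36,42)]: print(proj(d,np.array(p)/1000.))
o=r.get_obs();print(o['tcp_pos'],d['T'])
E
```

```text
-0.0003110498479740875
reg+marker 14339 0.0302 [array([573.1, -30.9]), array([150.4, 139.2]), np.float64(74.7)] [[486.0, -85.0], [620.0, -122.0], [660.0, 23.0], [526.0, 60.0]]
reg 6075 0.03 [array([558.4, -64.3]), array([ 78.3, 120.3]), np.float64(74.7)] [[490.0, -86.0], [606.0, -118.0], [627.0, -42.0], [511.0, -11.0]]
marker 2768 0.052 [array([574.2, -28.4]), array([ 24. , 139.3]), np.float64(63.0)] [[507.0, -7.0], [631.0, -71.0], [642.0, -49.0], [518.0, 14.0]]
shelftop 9281 0.0528 [array([724.6, -31.4]), array([206.1, 112.5]), np.float64(84.3)] [[658.0, -128.0], [770.0, -140.0], [791.0, 66.0], [679.0, 77.0]]
tray 5758 0.0077 [array([ 487. , -288.2]), array([119.3, 200.1]), np.float64(75.7)] [[375.0, -321.0], [569.0, -371.0], [599.0, -255.0], [405.0, -206.0]]
[[256.2494 169.0399]]
[[251.0353 224.4459]]
[[251.0266 174.6644]]
[ 0.581  -0.0434  0.1737] [[ 0.4611 -0.8411 -0.2828  0.5054]
 [ 0.8873  0.4368  0.1478  0.0017]
 [-0.0008 -0.3191  0.9477  0.3541]
 [ 0.      0.      0.      1.    ]]
```

Request:
play_rows(increments=[[12, 10, 25, 0, 0, 0, 100], [2, 2, 35, 0, 0, 0, 100], [0, 0, 30, 0, 0, 0, 100], [0, 0, 0, 0, 0, 0, 100]])

```text
clock: 2.1
tcp_pos: [0.5759, -0.0307, 0.0813]
orientation: [0.768, 3.043, -0.007]
contact_force: [-0.8, -0.3, 0.2]
grip_width: 0.0523
```

```bash
python3 go.py 575 -28 36 63
```

```text
clock 2.1 tcp [575.934 -30.699  81.341] w 0.05225272689452253 F [-0.835 -0.304  0.204] q [-0.307  0.462  0.322  1.914 -0.192  0.794  1.194]
shift [ 2.299  2.085 45.324] turn [-0.003  0.004 -0.023]
```

Request:
play_rows(increments=[[2, 2, 15, 0, 0, -0.02, 100], [0, 0, 14, 0, 0, 0, 100], [0, 0, 10, 0, 0, 0, 100], [0, 0, 3, 0, 0, 0, 100], [0, 0, 0, 0, 0, 0, 100]])

```text
clock: 2.6
tcp_pos: [0.5776, -0.0277, 0.0411]
orientation: [0.737, 3.047, -0.005]
contact_force: [0.5, -0.4, 0.2]
grip_width: 0.0521
```

```bash
python3 go.py 575 -28 36 63; python3 -c "
from h import *
snap('wrist','wrist2')"
```

```text
clock 2.6 tcp [577.61  -27.716  41.124] w 0.05207036132080112 F [ 0.518 -0.394  0.212] q [-0.29   0.52   0.295  1.935 -0.216  0.711  1.228]
shift [ 2.23  -1.439  5.109] turn [-0.001  0.007 -0.004]
```

View pics/wrist2.png

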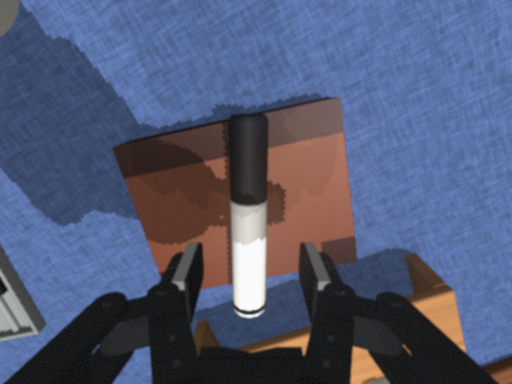

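```bash
python3 - <<'E'
from m import *
d=ld('wrist2'); W=cloud(d); z=W[...,2]; 
o=r.get_obs();p=o['tcp_pos']
print(proj(d,[p,p+[0,0,.019],[.575,-.028,.042]]))
measure(d,0)
print(W[245,197],W[250,305],W[262,195],W[262,308])
E
```

```text
[[251.1991 225.0866]
 [251.184  238.3303]
 [248.9474 222.367 ]]
reg+marker 33170 0.0299 [array([573.4, -30.5]), array([150.5, 139.5]), np.float64(75.3)] [[487.0, -86.0], [622.0, -121.0], [660.0, 25.0], [525.0, 60.0]]
reg 13021 0.0297 [array([558.4, -64.2]), array([ 78.5, 120.1]), np.float64(74.8)] [[490.0, -86.0], [606.0, -118.0], [627.0, -42.0], [511.0, -11.0]]
marker 7115 0.0519 [array([574.3, -28.2]), array([ 23.9, 139.1]), np.float64(62.9)] [[507.0, -7.0], [631.0, -71.0], [642.0, -49.0], [518.0, 14.0]]
shelftop 1726 0.0523 [array([703.8,  70.4]), array([68.3, 26.6]), np.float64(20.6)] [[667.0, 71.0], [676.0, 46.0], [740.0, 70.0], [731.0, 95.0]]
tray 1332 0.0092 [array([ 565.8, -252.5]), array([37.9, 86.9]), np.float64(47.9)] [[521.0, -237.0], [585.0, -296.0], [611.0, -268.0], [546.0, -209.0]]
[ 0.5551 -0.0469  0.0893] [0.5805 0.0009 0.0929] [ 0.5573 -0.0467  0.102 ] [0.5795 0.0005 0.1048]
```

```bash
python3 - <<'E'
from m import *
d=ld('wrist2'); W=cloud(d); 
for c in (185,190,194,198,201):
    print(c,[(rr,np.round(W[rr,c]*1000).astype(int).tolist()) for rr in range(236,300,8)])
c=d['color']; cv2.imwrite('pics/w2c.png',cv2.resize(c[200:384,130:370],None,fx=3.2,fy=3.2,interpolation=2))
E
```

```text
185 [(236, [568, -77, 30]), (244, [574, -81, 29]), (252, [553, -51, 96]), (260, [554, -50, 104]), (268, [554, -48, 110]), (276, [555, -47, 116]), (284, [556, -47, 119]), (292, [560, -49, 119])]
190 [(236, [570, -74, 29]), (244, [554, -51, 87]), (252, [554, -49, 96]), (260, [555, -48, 103]), (268, [555, -46, 110]), (276, [557, -46, 114]), (284, [560, -48, 115]), (292, [563, -50, 116])]
194 [(236, [571, -71, 29]), (244, [554, -48, 89]), (252, [555, -47, 96]), (260, [556, -46, 103]), (268, [558, -47, 106]), (276, [562, -49, 106]), (284, [564, -50, 108]), (292, [568, -52, 108])]
198 [(236, [573, -69, 29]), (244, [555, -46, 89]), (252, [557, -47, 93]), (260, [560, -48, 95]), (268, [564, -50, 96]), (276, [567, -52, 97]), (284, [570, -53, 99]), (292, [574, -55, 100])]
201 [(236, [574, -67, 29]), (244, [557, -47, 84]), (252, [561, -49, 85]), (260, [565, -51, 87]), (268, [568, -52, 89]), (276, [572, -54, 90]), (284, [575, -56, 91]), (292, [634, -108, -1])]
```

View pics/w2c.png

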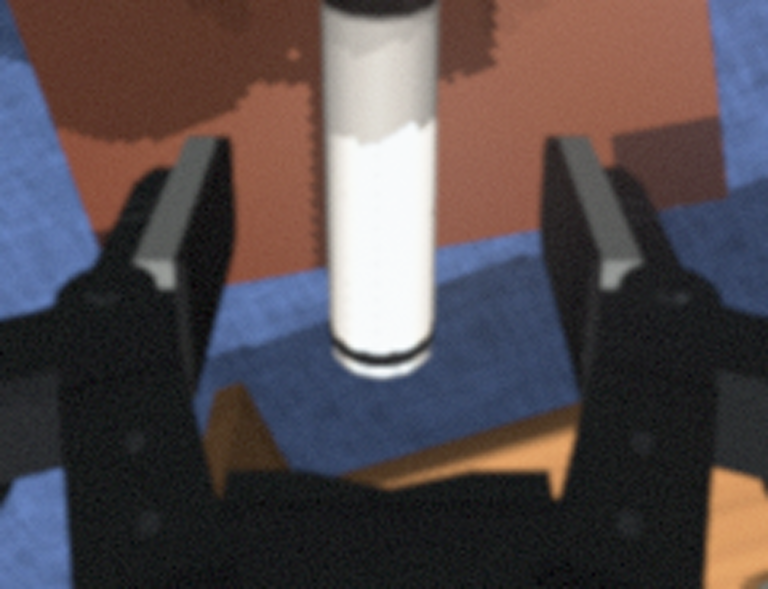

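```bash
python3 - <<'E'
from m import *
d=snap('scene','scene2'); 
o=r.get_obs();p=o['tcp_pos'];print(p,proj(d,[p,p+[0,0,.02],p+[0,0,.044]]))
c=d['color']; cv2.imwrite('pics/s2c.png',cv2.resize(c[150:290,190:350],None,fx=4.2,fy=4.2,interpolation=2))
E
```

```text
[ 0.5779 -0.0277  0.0416] [[266.9347 227.1584]
 [267.0865 222.7872]
 [267.2728 217.42  ]]
```

View pics/s2c.png

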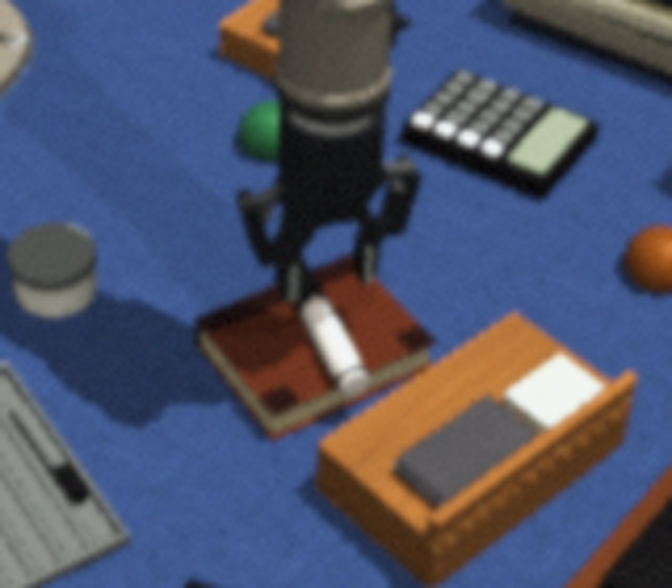

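Pads appear in the wrist crop at about px (195,244), with z about 85 mm, while the reported TCP z is 41. The scene view agrees (tips about 8 px above the projected TCP), so the fingertips are higher than reported. I'll narrow the jaws and measure that offset before going lower.

Request:
play_rows(increments=[[2, -1, 0, 0, 0, 0, 140], [0, 0, 0, 0, 0, 0, 140], [0, 0, 0, 0, 0, 0, 140]])

```text
clock: 3.0
tcp_pos: [0.5765, -0.0278, 0.0431]
orientation: [0.737, 3.044, -0.003]
contact_force: [0.0, -0.5, -0.3]
grip_width: 0.0385
```

```bash
python3 go.py 575 -28 36 63; cat > tip.py <<'E'
from m import *
import sys
d=snap('wrist',sys.argv[1]); W=cloud(d); o=r.get_obs(); p=o['tcp_pos']
from scipy.spatial.transform import Rotation as R
Q=(W-p)@R.from_rotvec(o['orientation']).as_matrix()*1000
m=(abs(Q[...,1])<45)&(abs(Q[...,0])<16)&(Q[...,2]<-25)&(Q[...,2]>-110)&(W[...,2]>.06)
for s in(-1,1):
    k=m&(Q[...,1]*s>0); q=Q[k]; print(s,k.sum(),'z max pctl',np.percentile(q[:,2],[90,98,100]),'inner y',np.percentile(q[:,1]*s,[0,2,10]), 'x',np.percentile(q[:,0],[1,99]))
c=d['color']; cv2.imwrite(f'pics/{sys.argv[1]}c.png',cv2.resize(c[200:384,130:370],None,fx=3.2,fy=3.2,interpolation=2))
E
python3 tip.py wrist3
```

```text
clock 3.0 tcp [576.508 -27.807  43.067] w 0.03845339918393593 F [ 0.003 -0.466 -0.34 ] q [-0.291  0.514  0.296  1.94  -0.215  0.71   1.227]
shift [ 1.325 -0.864  7.054] turn [ 0.     0.01  -0.004]
-1 5618 z max pctl [-58.5836 -46.2626 -38.2072] inner y [ 7.1432 19.4213 19.7146] x [-11.5066  13.6257]
1 5764 z max pctl [-59.1435 -46.1342 -38.5278] inner y [ 8.3062 18.9148 19.2703] x [-11.4678  13.6965]
```

View pics/wrist3c.png

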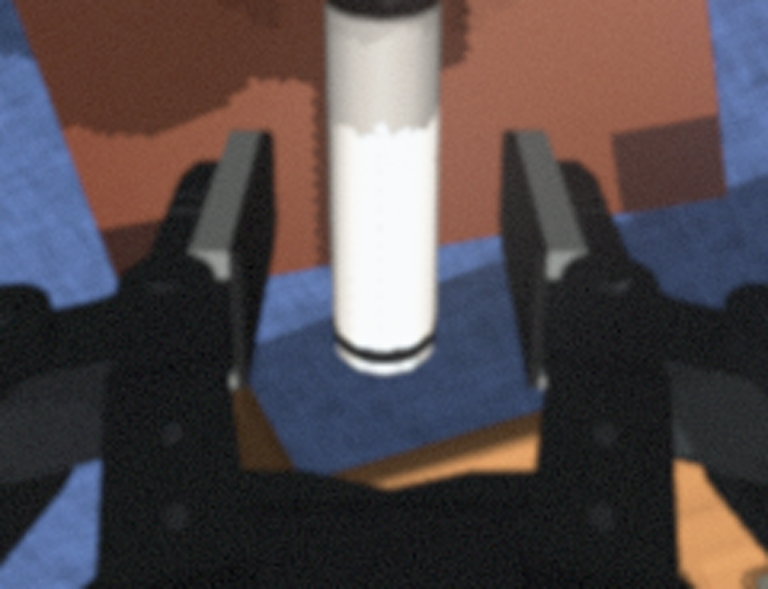

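```bash
python3 - <<'E'
from m import *
from scipy.spatial.transform import Rotation as R
for f,p,o in [('wrist0',[.26253845, .62131797, .19265802],[-6.23753397e-01, -3.07884115e+00,  2.15391302e-03]),('wrist1',[.5783,-.0361,.1737],[-0.745, -3.049, -0.001]),('wrist3',[.5765,-.0278,.0431],[.737,3.044,-.003])]:
    d=ld(f);Q=(cloud(d)-p)@R.from_rotvec(o).as_matrix()*1000
    for s in(-1,1):
        m=(abs(Q[...,1])<62)&(Q[...,0]<-8)&(Q[...,0]>-14)&(Q[...,2]<-20)&(Q[...,2]>-90)&(Q[...,1]*s>15)
        q=Q[m]; print(f,s,m.sum(),q[:,2].max() if len(q) else None,np.percentile(q[:,2],[95]) if len(q) else '')
    print(R.from_rotvec(o).as_matrix().T@(d['T'][:3,3]-p)*1000)
E
```

```text
wrist0 -1 135 -51.54857340138467 [-53.9048]
wrist0 1 131 -51.66271662052232 [-54.9336]
[  82.6841   -0.2442 -180.0123]
wrist1 -1 134 -50.57966817462109 [-54.6113]
wrist1 1 142 -50.93125377958755 [-54.2035]
[  82.617    -0.103  -180.2028]
wrist3 -1 93 -44.243278118901536 [-46.1393]
wrist3 1 90 -43.43544417288472 [-44.5696]
[  82.7246   -0.1707 -180.0659]
```

Request:
play_rows(force=20, increments=[[1, -1, 7, 0, 0.01, 0, 140], [0, 0, 2, 0, 0, 0, 150], [0, 0, 0, 0, 0, 0, 170], [0, 0, 0, 0, 0, 0, 195], [0, 0, 0, 0, 0, 0, 195]])

```text
clock: 3.55
tcp_pos: [0.575, -0.0285, 0.033]
orientation: [-0.74, -3.052, -0.001]
contact_force: [0.4, 0.3, -0.1]
grip_width: 0.0201
```

```bash
python3 go.py 575 -28 36 63; python3 tip.py wrist4
```

```text
clock 3.55 tcp [574.973 -28.466  33.02 ] w 0.02013373016527838 F [ 0.425  0.28  -0.106] q [-0.279  0.531  0.287  1.938 -0.225  0.703  1.239]
shift [ 0.193  0.427 -2.98 ] turn [ 0.    -0.001 -0.004]
-1 7463 z max pctl [-64.5291 -46.9437 -37.8408] inner y [ 6.6048 10.3773 12.052 ] x [-11.4494  13.7592]
1 7569 z max pctl [-64.5209 -47.3092 -37.874 ] inner y [ 6.0537  9.7115 11.4239] x [-11.4508  13.765 ]
```

View pics/wrist4c.png

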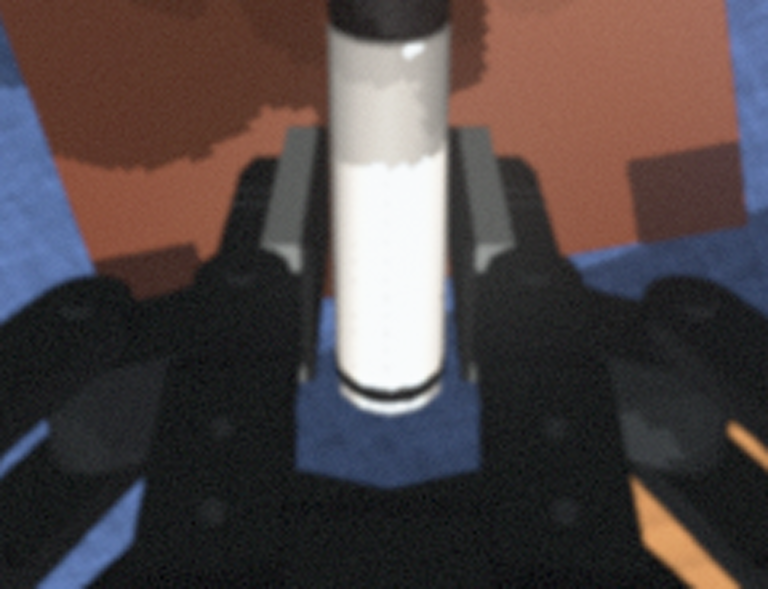

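Closing to 20 mm met nothing, so the tips really are about 40 mm above the reported TCP. I'll reopen and descend by sight, watching the force.

Request:
play_rows(increments=[[0, 0, 0, 0, 0, 0, 130], [0, 0, 0, 0, 0, 0, 130], [0, 0, 10, 0, 0, 0, 130], [0, 0, 10, 0, 0, 0, 130], [0, 0, 6, 0, 0, 0, 130]])

```text
clock: 4.1
tcp_pos: [0.5758, -0.0282, 0.006]
orientation: [0.739, 3.052, 0.002]
contact_force: [-0.1, -0.7, 0.1]
grip_width: 0.0415
```

```bash
python3 go.py 575 -28 -3 63; sed -i 's/>.06)/>.032)/' tip.py; python3 tip.py wrist5
```

```text
clock 4.1 tcp [575.818 -28.199   6.011] w 0.041534633057351326 F [-0.076 -0.718  0.081] q [-0.265  0.573  0.27   1.948 -0.243  0.65   1.253]
shift [ 0.825 -0.21   9.01 ] turn [ 0.001  0.001 -0.004]
-1 6489 z max pctl [-46.7291 -42.2262 -35.6275] inner y [0.3262 1.3746 6.4929] x [-14.0984  15.8398]
1 6485 z max pctl [-46.6974 -42.2393 -35.6751] inner y [0.1755 1.2204 6.3584] x [-13.9051  15.8267]
```

View pics/wrist5c.png

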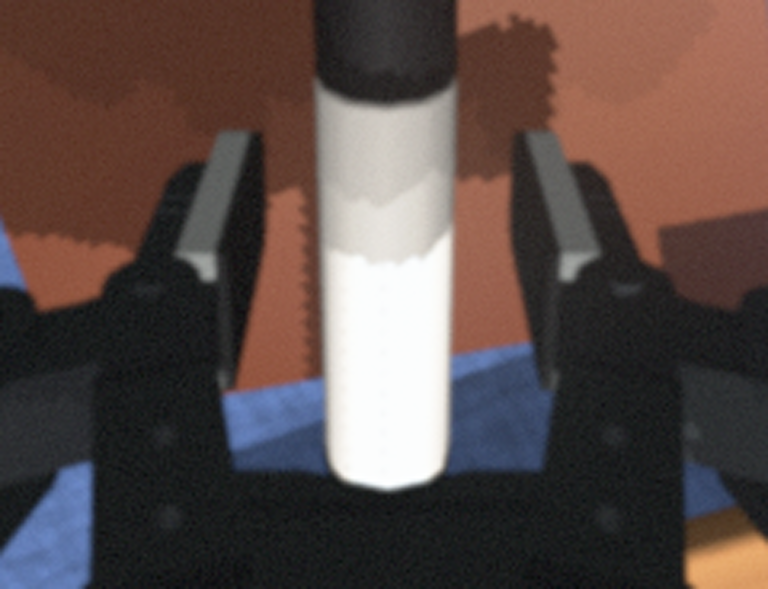

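Request:
play_rows(increments=[[1, 0, 8, 0, 0, 0, 140], [0, 0, 3, 0, 0, 0, 150], [0, 0, 0, 0, 0, 0, 150]])

```text
clock: 4.45
tcp_pos: [0.5734, -0.0278, -0.0079]
orientation: [-0.739, -3.051, 0.0]
contact_force: [-0.2, -0.9, -0.4]
grip_width: 0.0353
```

```bash
python3 go.py 575 -28 -3 63; python3 - <<'E'
from m import *
d=snap('scene','scene5')
c=d['color']; cv2.imwrite('pics/s5c.png',cv2.resize(c[170:270,210:330],None,fx=5.5,fy=5.5,interpolation=2))
E
```

```text
clock 4.45 tcp [573.436 -27.767  -7.863] w 0.03529602942556699 F [-0.159 -0.901 -0.383] q [-0.259  0.594  0.261  1.955 -0.25   0.626  1.259]
shift [-1.488  0.505 -4.866] turn [-0.001 -0.002 -0.004]
```

View pics/s5c.png

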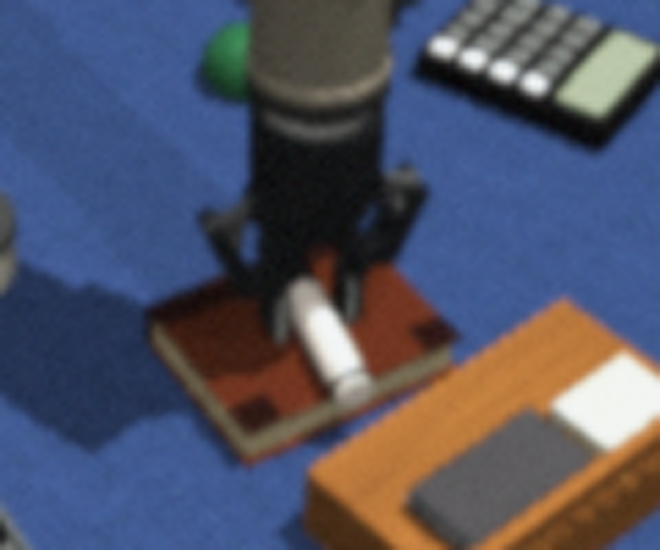

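Request:
play_rows(force=25, increments=[[-1, 0, -4, 0, 0, 0, 155], [0, 0, 0, 0, 0, 0, 190], [0, 0, 0, 0, 0, 0, 230], [0, 0, 0, 0, 0, 0, 230], [0, 0, 0, 0, 0, 0, 230]])

```text
clock: 5.0
tcp_pos: [0.5755, -0.0284, -0.0021]
orientation: [0.739, 3.053, 0.001]
contact_force: [-0.6, 0.3, -1.0]
grip_width: 0.023
```

```bash
python3 go.py 575 -28 -3 63; python3 tip.py wrist6
```

```text
clock 5.0 tcp [575.493 -28.358  -2.056] w 0.022976005184111782 F [-0.641  0.291 -1.026] q [-0.261  0.586  0.265  1.951 -0.247  0.636  1.257]
shift [0.602 0.092 0.944] turn [ 0.001 -0.    -0.004]
-1 8431 z max pctl [-54.4899 -48.3423 -39.5053] inner y [0.0807 1.0977 7.3416] x [-13.7238  15.4879]
1 8431 z max pctl [-54.3817 -48.2475 -40.4433] inner y [0.3772 1.8117 7.7209] x [-13.5306  15.1841]
```

View pics/wrist6c.png

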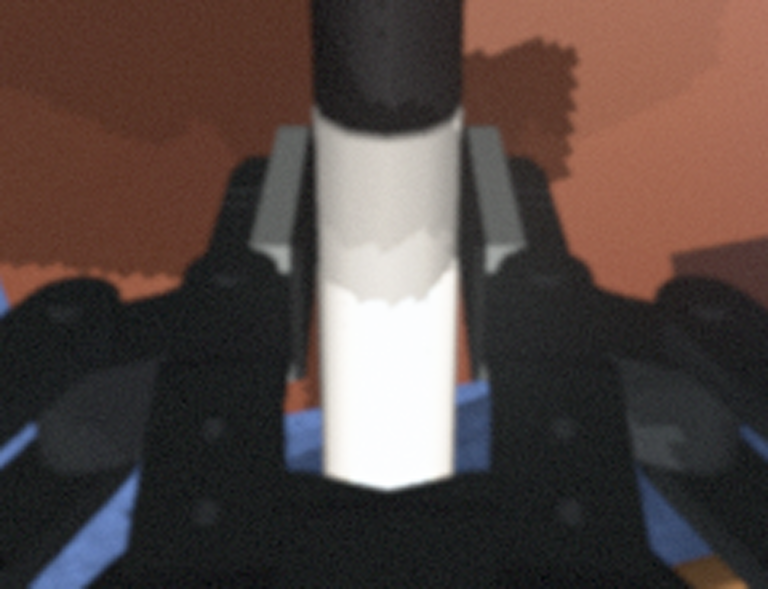

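Grip width stopped at 23 mm with a firm close, and the wrist view shows the pads on the barrel just behind the cap. Lifting.

Request:
play_rows(increments=[[0, 0, -10, 0, 0, 0, 230], [0, 0, -20, 0, 0, 0, 230], [0, 0, -30, 0, 0, 0, 230], [0, 0, -30, 0, 0, 0, 230], [0, 0, 0, 0, 0, 0, 230]])

```text
clock: 5.55
tcp_pos: [0.5745, -0.0287, 0.0923]
orientation: [-0.74, -3.051, 0.0]
contact_force: [0.4, -0.4, -0.5]
grip_width: 0.0231
```

```bash
python3 go.py 487 -289 80 75.9; python3 - <<'E'
from m import *
d=snap('wrist','wrist7'); measure(d)
E
```

```text
clock 5.55 tcp [574.535 -28.66   92.294] w 0.023128339795593703 F [ 0.38  -0.389 -0.503] q [-0.308  0.446  0.322  1.906 -0.189  0.821  1.209]
shift [ -41.429 -271.515   12.391] turn [-0.    -0.002 -0.23 ]
reg+marker 16124 0.0297 [array([568. , -29.6]), array([150.5, 120.6]), np.float64(74.8)] [[490.0, -86.0], [607.0, -118.0], [646.0, 27.0], [530.0, 59.0]]
reg 16124 0.0297 [array([568. , -29.6]), array([150.5, 120.6]), np.float64(74.8)] [[490.0, -86.0], [607.0, -118.0], [646.0, 27.0], [530.0, 59.0]]
marker 46 0.0516 [array([ 663.4, -102. ]), array([ 2.8, 11. ]), np.float64(2.4)] [[662.0, -97.0], [662.0, -108.0], [665.0, -107.0], [664.0, -96.0]]
shelftop 4278 0.0524 [array([709.2,  53.6]), array([140.4,  68.8]), np.float64(34.6)] [[632.0, 42.0], [671.0, -15.0], [786.0, 65.0], [747.0, 122.0]]
tray 4126 0.0105 [array([ 531.5, -249.4]), array([ 80.5, 187. ]), np.float64(47.4)] [[435.0, -216.0], [573.0, -342.0], [628.0, -283.0], [490.0, -156.0]]
```

View pics/wrist7.png

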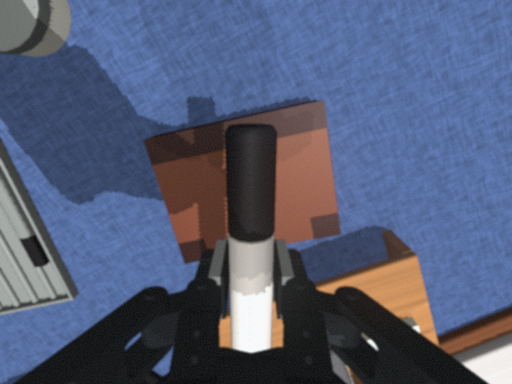

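Marker is lifted and held straight at (251,240), and the register stayed put. Carrying it to the tray.

Request:
play_rows(increments=[[-6, -30, 2, 0, 0, -0.04, 230], [-6, -40, 2, 0, 0, -0.04, 230], [-6, -45, 2, 0, 0, -0.04, 230], [-6, -45, 2, 0, 0, -0.04, 230], [-6, -40, 2, 0, 0, -0.04, 230]])

```text
clock: 6.1
tcp_pos: [0.5254, -0.2204, 0.0774]
orientation: [-0.392, -3.109, -0.007]
contact_force: [0.3, 0.3, 0.0]
grip_width: 0.0231
```

```bash
python3 go.py 487 -289 70 75.9
```

```text
clock 6.1 tcp [ 525.412 -220.438   77.384] w 0.023137500474664414 F [0.261 0.319 0.04 ] q [ 0.065  0.46   0.289  1.921 -0.182  0.794  1.775]
shift [ 20.103 -75.983   7.297] turn [ 0.003 -0.009 -0.005]
```

Request:
play_rows(increments=[[6, -30, 2, 0, 0, 0, 230], [7, -27, 2, 0, 0, 0, 230], [7, -12, 2, 0, 0, 0, 230], [0, 0, 0, 0, 0, 0, 230], [0, 0, 0, 0, 0, 0, 230]])

```text
clock: 6.6
tcp_pos: [0.4818, -0.2895, 0.0677]
orientation: [-0.405, -3.101, -0.006]
contact_force: [0.5, 1.2, -1.3]
grip_width: 0.0227
```

```bash
python3 go.py 487 -289 70 75.9; python3 - <<'E'
from m import *
d=snap('wrist','wrist8'); W=cloud(d);z=W[...,2];print(np.nanmedian(z[abs(z)<.01]))
measure(d)
for t in (-44,-22,0,22):
  for s in(-95,95):
    print(t,s,proj(d,[np.array([487,-289,3])/1e3+np.array([.970*s+.244*t,-.244*s+.970*t,0])/1e3]))
E
```

```text
clock 6.6 tcp [ 481.848 -289.482   67.747] w 0.022681274951928756 F [ 0.505  1.191 -1.325] q [ 0.196  0.468  0.3    1.941 -0.19   0.775  1.915]
shift [-4.821  1.794 -2.322] turn [ 0.002 -0.015 -0.014]
-0.0002926446670792615
reg+marker 2580 0.0295 [array([551., -99.]), array([ 30.6, 121.7]), np.float64(86.4)] [[489.0, -110.0], [611.0, -118.0], [613.0, -88.0], [491.0, -80.0]]
reg 2580 0.0295 [array([551., -99.]), array([ 30.6, 121.7]), np.float64(86.4)] [[489.0, -110.0], [611.0, -118.0], [613.0, -88.0], [491.0, -80.0]]
marker 428 0.0494 [array([ 661.4, -115. ]), array([30.2,  7.1]), np.float64(89.8)] [[658.0, -130.0], [665.0, -130.0], [665.0, -100.0], [658.0, -100.0]]
shelftop 1176 0.052 [array([ 677.1, -117.6]), array([28.1, 37. ]), np.float64(82.5)] [[657.0, -129.0], [694.0, -134.0], [697.0, -106.0], [661.0, -101.0]]
tray 8016 0.0106 [array([ 479.2, -287.3]), array([118.3, 184.2]), np.float64(76.1)] [[376.0, -322.0], [554.0, -367.0], [583.0, -252.0], [404.0, -208.0]]
-44 -95 [[196.0352  87.5096]]
-44 95 [[209.6527 291.5739]]
-22 -95 [[223.8449  87.1173]]
-22 95 [[231.8483 291.2988]]
0 -95 [[251.6676  86.7235]]
0 95 [[254.0522 291.0244]]
22 -95 [[279.5042  86.3282]]
22 95 [[276.265  290.7507]]
```

View pics/wrist8.png

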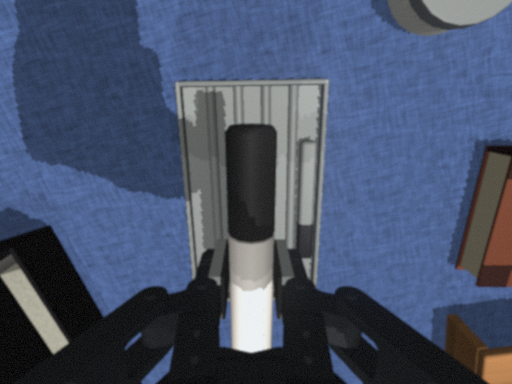

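Request:
play_rows(increments=[[-5, 2, 15, 0, -0.01, -0.01, 230], [0, 0, 25, 0, 0, 0, 230], [0, 0, 25, 0, 0, 0, 230], [0, 0, 10, 0, 0, 0, 230], [0, 0, 0, 0, 0, 0, 230]])

```text
clock: 7.15
tcp_pos: [0.4948, -0.2789, -0.0084]
orientation: [0.368, 3.119, 0.01]
contact_force: [0.2, 0.3, -0.8]
grip_width: 0.0229
```

```bash
python3 go.py 487 -289 -28 75.9
```

```text
clock 7.15 tcp [ 494.824 -278.927   -8.395] w 0.022877667582928495 F [ 0.245  0.309 -0.766] q [ 0.222  0.585  0.242  1.969 -0.242  0.616  1.959]
shift [  5.267 -11.741  19.531] turn [0.006 0.    0.011]
```

Request:
play_rows(increments=[[5, -11, 0, 0, 0, 0.01, 230], [0, 0, 0, 0, 0, 0, 230], [0, 0, 0, 0, 0, 0, 230]])

```text
clock: 7.45
tcp_pos: [0.4888, -0.2888, -0.0063]
orientation: [0.382, 3.115, 0.009]
contact_force: [-0.1, 0.0, 0.9]
grip_width: 0.0233
```

```bash
python3 go.py 487 -289 -28 75.9
```

```text
clock 7.45 tcp [ 488.826 -288.75    -6.307] w 0.023271746489368916 F [-0.056  0.024  0.924] q [ 0.24   0.58   0.244  1.972 -0.243  0.616  1.972]
shift [ 1.772 -0.818 21.684] turn [0.006 0.003 0.002]
```

Request:
play_rows(increments=[[1, -1, 6, 0, 0, 0, 230], [0, 0, 6, 0, 0, 0, 230], [0, 0, 4, 0, 0, 0, 230], [0, 0, 0, 0, 0, 0, 230]])

```text
clock: 7.85
tcp_pos: [0.4885, -0.2904, -0.022]
orientation: [0.383, 3.112, 0.008]
contact_force: [-0.2, -0.3, 0.3]
grip_width: 0.0227
```

```bash
python3 go.py 487 -289 -28 75.9;  python3 - <<'E'
from m import *
d=snap('wrist','wrist9')
d=snap('scene','scene9')
c=d['color']; cv2.imwrite('pics/s9c.png',cv2.resize(c[220:310,140:250],None,fx=6,fy=6,interpolation=2))
E
```

```text
clock 7.85 tcp [ 488.496 -290.425  -22.008] w 0.022749688351479662 F [-0.248 -0.309  0.339] q [ 0.252  0.605  0.232  1.977 -0.253  0.582  1.983]
shift [1.832 0.985 5.988] turn [0.006 0.006 0.001]
```

View pics/wrist9.png

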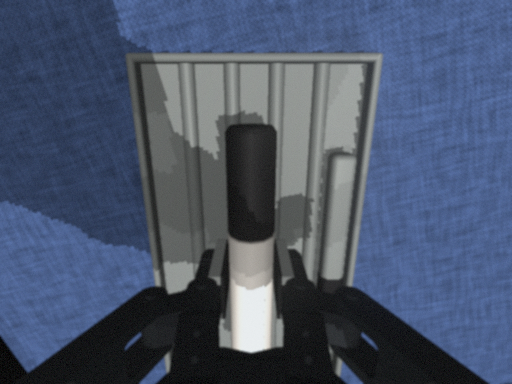

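View pics/s9c.png

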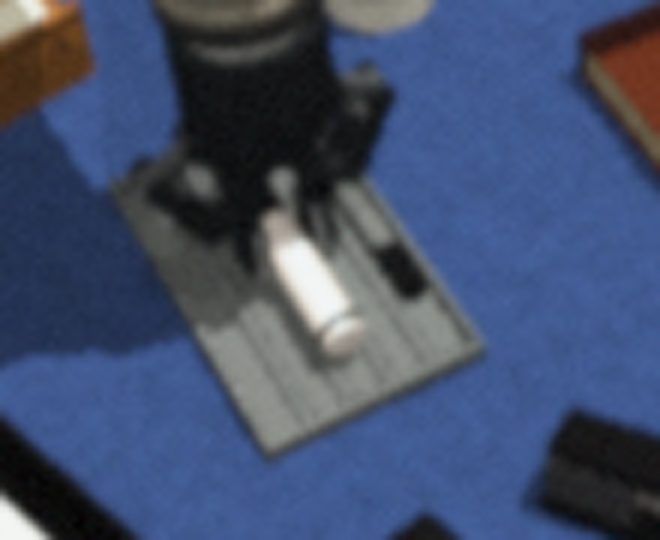

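Marker (251,180) hangs right over the groove between the ribs at x = 232 and 276. Lowering slowly until I get a contact signal.

Request:
play_rows(increments=[[1, 1, 3, 0, 0, 0, 230], [0, 0, 2, 0, 0, 0, 230], [0, 0, 0, 0, 0, 0, 230]])

```text
clock: 8.25
tcp_pos: [0.4883, -0.2892, -0.0269]
orientation: [0.382, 3.111, 0.007]
contact_force: [-0.3, -0.2, -0.1]
grip_width: 0.0231
```

Request:
play_rows(increments=[[0, 0, 2, 0, 0, 0, 230], [0, 0, 0, 0, 0, 0, 230]])

```text
clock: 8.45
tcp_pos: [0.4883, -0.289, -0.029]
orientation: [0.382, 3.111, 0.008]
contact_force: [-0.5, 0.5, -0.8]
grip_width: 0.023
```

```bash
python3 go.py 487 -289 -29 75.9
```

```text
clock 8.45 tcp [ 488.313 -289.049  -29.037] w 0.02304307697593716 F [-0.527  0.47  -0.769] q [ 0.254  0.616  0.227  1.981 -0.258  0.567  1.985]
shift [ 1.285 -0.27  -0.047] turn [0.006 0.007 0.002]
```

Request:
play_rows(increments=[[0, 0, 1.5, 0, 0, 0, 230], [0, 0, 0, 0, 0, 0, 230]])

```text
clock: 8.65
tcp_pos: [0.4886, -0.2892, -0.0298]
orientation: [0.382, 3.11, 0.008]
contact_force: [-0.6, 0.8, 0.2]
grip_width: 0.0229
```

Request:
play_rows(increments=[[0, 0, 1.5, 0, 0, 0, 230], [0, 0, 0, 0, 0, 0, 230]])

```text
clock: 8.85
tcp_pos: [0.4888, -0.2892, -0.0296]
orientation: [0.383, 3.11, 0.009]
contact_force: [0.3, 0.4, 1.0]
grip_width: 0.0232
```

Travel stopped at z = -29.7 with a slight upward force, so the marker is seated. Opening a little.

Request:
play_rows(increments=[[0, 0, 0, 0, 0, 0, 185], [0, 0, 0, 0, 0, 0, 175], [0, 0, 0, 0, 0, 0, 165], [0, 0, 0, 0, 0, 0, 160], [0, 0, 0, 0, 0, 0, 160]])

```text
clock: 9.35
tcp_pos: [0.489, -0.2894, -0.03]
orientation: [0.383, 3.109, 0.008]
contact_force: [-0.2, 0.2, -0.0]
grip_width: 0.0314
```

```bash
python3 go.py 487 -289 -29 75.9; python3 tip.py wrist10
```

```text
clock 9.35 tcp [ 489.041 -289.429  -29.951] w 0.031401533910540395 F [-0.17   0.2   -0.022] q [ 0.256  0.618  0.226  1.98  -0.259  0.565  1.987]
shift [ 2.077 -0.072 -0.968] turn [0.006 0.008 0.001]
-1 5706 z max pctl [-75.0609 -64.7511 -62.0773] inner y [ 6.969  16.2752 17.9115] x [-11.45    13.9401]
1 5905 z max pctl [-75.1409 -64.3458 -61.8865] inner y [ 6.3157 15.5417 17.2668] x [-11.3298  13.7571]
```

View pics/wrist10.png

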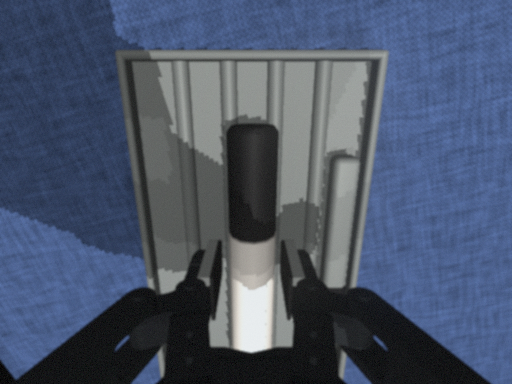

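The jaws are free on both sides and the marker lies in the groove at (252,180). Rising straight up.

Request:
play_rows(increments=[[0, 0, -5, 0, 0, 0, 160], [0, 0, -15, 0, 0, 0, 160], [0, 0, -30, 0, 0, 0, 160], [0, 0, -40, 0, 0, 0, 160], [0, 0, -20, 0, 0, 0, 60]])

```text
clock: 9.9
tcp_pos: [0.4857, -0.2891, 0.0838]
orientation: [0.384, 3.115, 0.011]
contact_force: [0.4, -0.3, 0.0]
grip_width: 0.0452
```

```bash
python3 go.py 470 -3 60 74.7; python3 - <<'E'
from m import *
for n in('top','wrist'):
    d=snap(n,n+'11'); W=cloud(d); c=d['color']; z=W[...,2]
    t=np.array([487,-289])/1e3
    u=(W[...,:2]-t)@np.array([[.970,.244],[-.244,.970]])
    m=(abs(u[...,0])<.1)&(abs(u[...,1])<.036)&(z>.0185)&(z<.034)
    P=u[m]*1000; q=cv2.minAreaRect(P.astype(np.float32)); print(n,m.sum(),q,np.percentile(z[m],99))
E
```

```text
clock 9.9 tcp [ 485.712 -289.075   83.773] w 0.04518435427027513 F [ 0.416 -0.272  0.023] q [ 0.197  0.441  0.3    1.936 -0.189  0.791  1.928]
shift [ 84.797 273.506  25.586] turn [0.007 0.002 0.022]
top 263 ((2.5541152954101562, -0.0033664703369140625), (23.857433319091797, 139.8198699951172), 89.77485656738281) 0.03093259413463665
wrist 3710 ((1.4964447021484375, -0.11414718627929688), (140.2908172607422, 22.24249267578125), 0.20236420631408691) 0.027419636301853803
```

View pics/wrist11.png

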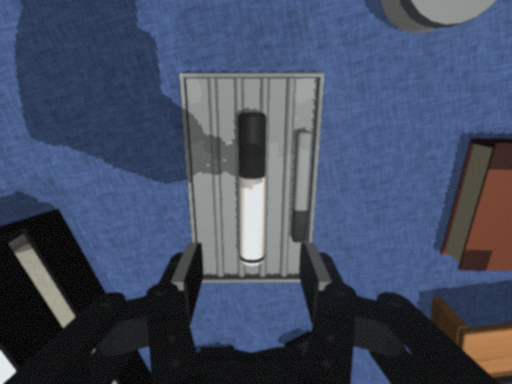

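The marker lies in the middle groove at (252,185): 2 mm off centre, 0.2° off axis, top at 27 mm. Now over to the spine side of the register.

Request:
play_rows(increments=[[13, 42, 2, 0, 0, 0, 0], [13, 45, 2, 0, 0, 0, 0], [13, 45, 2, 0, 0, 0, 0], [13, 45, 2, 0, 0, 0, 0], [13, 40, 2, 0, 0, 0, 0]])

```text
clock: 10.5
tcp_pos: [0.4772, -0.0646, 0.0771]
orientation: [0.405, 3.103, 0.003]
contact_force: [0.9, -0.7, 0.7]
grip_width: 0.0854
```

```bash
python3 go.py 470 -3 60 74.7
```

```text
clock 10.5 tcp [477.193 -64.599  77.056] w 0.08542632466906726 F [ 0.872 -0.67   0.683] q [-0.218  0.32   0.265  2.138 -0.131  0.686  1.446]
shift [22.969 57.632 16.974] turn [0.003 0.012 0.007]
```

Request:
play_rows(increments=[[10, 28, 10, 0, 0, 0, 0], [9, 20, 20, 0, 0, 0, 0], [0, 5, 25, 0, 0, 0, 0], [0, 0, 25, 0, 0, 0, 0], [0, 0, 0, 0, 0, 0, 0]])

```text
clock: 11.0
tcp_pos: [0.4719, 0.0033, -0.0044]
orientation: [0.384, 3.106, 0.009]
contact_force: [-0.5, 0.1, 0.2]
grip_width: 0.0857
```

```bash
python3 go.py 470 -3 -36 74.7; python3 -c "
from h import *
snap('wrist','wrist12')"
```

```text
clock 11.0 tcp [471.854   3.314  -4.374] w 0.08569284930283144 F [-0.503  0.051  0.163] q [-0.294  0.458  0.19   2.2   -0.186  0.485  1.365]
shift [ 0.629 -6.805 31.572] turn [0.007 0.012 0.021]
```

View pics/wrist12.png

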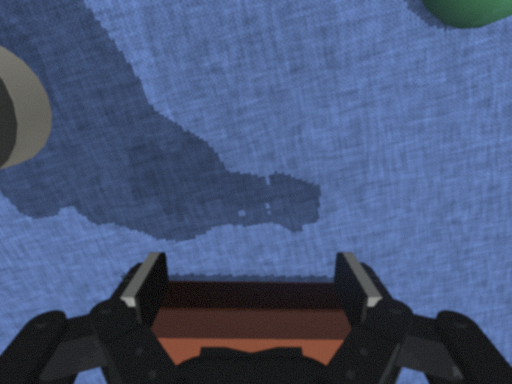

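Request:
play_rows(increments=[[0, -7, 10, 0, 0.01, 0.02, 0], [0, 0, 10, 0, 0, 0, 0], [0, 0, 8, 0, 0, 0, 0], [0, 0, 0, 0, 0, 0, 0]])

```text
clock: 11.45
tcp_pos: [0.4735, -0.0057, -0.0304]
orientation: [0.424, 3.105, 0.013]
contact_force: [0.3, -0.0, 0.2]
grip_width: 0.0852
```

```bash
python3 go.py 470 -3 -36 74.7; python3 - <<'E'
from m import *
d=snap('wrist','wrist13')
d=snap('scene','scene13')
c=d['color']; cv2.imwrite('pics/s13c.png',cv2.resize(c[150:290,190:350],None,fx=4.2,fy=4.2,interpolation=2))
E
```

```text
clock 11.45 tcp [473.535  -5.741 -30.409] w 0.08518149456671688 F [ 0.258 -0.028  0.152] q [-0.254  0.514  0.17   2.199 -0.214  0.434  1.387]
shift [4.178 1.641 5.578] turn [ 0.009  0.007 -0.004]
```

View pics/s13c.png

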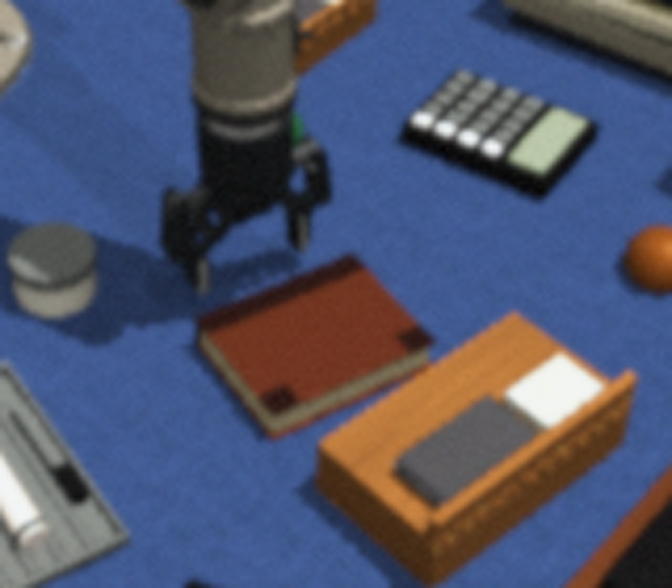

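View pics/wrist13.png

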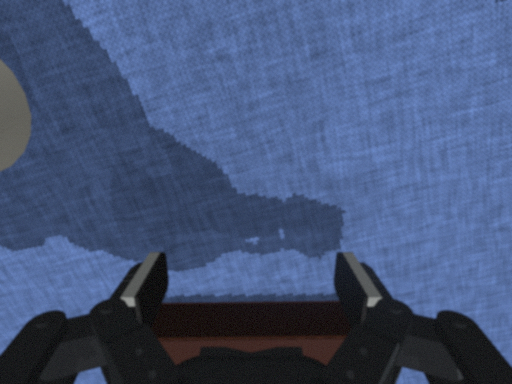

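Request:
play_rows(increments=[[0, 0, 6, 0.01, 0, 0, 0], [-8, 0, 2, 0, 0, 0, 0], [-8, 0, 0, 0, 0, 0, 0], [0, 0, 0, 0, 0, 0, 0]])

```text
clock: 11.95
tcp_pos: [0.4921, -0.0097, -0.0374]
orientation: [0.422, 3.103, -0.003]
contact_force: [0.1, 0.1, -0.4]
grip_width: 0.0859
```

```bash
python3 go.py 497 -11 -38 74.7
```

```text
clock 11.95 tcp [492.054  -9.678 -37.417] w 0.08586049878890163 F [ 0.125  0.071 -0.424] q [-0.254  0.547  0.178  2.16  -0.208  0.441  1.386]
shift [-5.114  0.047  0.633] turn [-0.     0.01  -0.003]
```

Request:
play_rows(increments=[[-5, 0, 0, 0, 0, 0, 0], [-8, 1, 0, 0, 0, -0.01, 0], [-9, 1.5, 0, 0, 0, -0.03, 0], [-9, 1, 0, 0, 0, -0.03, 0], [-9, 1, 0, 0, 0, -0.03, 0]])

```text
clock: 12.45
tcp_pos: [0.5287, -0.0163, -0.0379]
orientation: [-0.258, -3.13, 0.006]
contact_force: [-5.6, -0.7, 3.4]
grip_width: 0.0854
```

```bash
cat > reg.py <<'E'
from m import *
import sys
d=snap('top',sys.argv[1]); W=cloud(d); z=W[...,2]-.0007; x=W[...,0];y=W[...,1]
hsv=cv2.cvtColor(d['color'],cv2.COLOR_BGR2HSV)
b=np.array([.669,-.026]); A=np.array([[.995,.0998],[-.0998,.995]])
u=(W[...,:2]-b)@A
m=(z>.026)&(z<.034)&(abs(u[...,0]+.08)<.13)&(abs(u[...,1])<.11)
k=cv2.connectedComponentsWithStats(m.astype(np.uint8)); i=1+np.argmax(k[2][1:,4]); m=k[1]==i
q=cv2.minAreaRect((u[m]*1000).astype(np.float32)); print('bay frame',m.sum(),[np.round(t,1) for t in q],np.round(cv2.boxPoints(q)).tolist())
c=d['color']; cv2.imwrite(f'pics/{sys.argv[1]}c.png',cv2.resize(c[70:230,190:390],None,fx=3.5,fy=3.5,interpolation=2))
E
python3 go.py 646 -27 -38 84.3;python3 reg.py top14; python3 go.py 646 -27 -38 84.3
```

```text
clock 12.45 tcp [528.712 -16.271 -37.934] w 0.08544169146449163 F [-5.575 -0.735  3.388] q [-0.212  0.587  0.155  2.064 -0.171  0.504  1.474]
shift [-117.463    8.593   -0.071] turn [-0.004 -0.001 -0.065]
bay frame 168 [array([-15.9,  16.5]), array([ 51.5, 126.6]), np.float64(22.9)] [[-64.0, 65.0], [-15.0, -52.0], [32.0, -32.0], [-17.0, 85.0]]
clock 12.5 tcp [531.322 -16.367 -37.638] w 0.08499539933933237 F [ 1.324 -0.771 -1.186] q [-0.212  0.587  0.155  2.061 -0.171  0.503  1.476]
shift [-114.885    8.081    0.615] turn [-0.003  0.002 -0.063]
```

View pics/top14c.png

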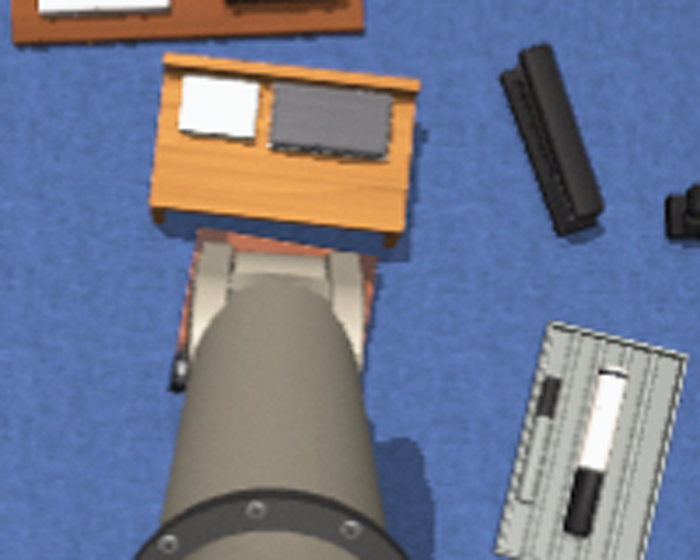

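The top view shows the register's far edge at crop (285,243), squaring up as it nears the mouth; the arm hides the rest. Continuing.

Request:
play_rows(increments=[[-9, 1, 0, 0, 0, -0.03, 0], [-9, 1, 0, 0, 0, -0.02, 0], [-9, 1, 0, 0, 0, -0.01, 0], [0, 0, 0, 0, 0, 0, 0]])

```text
clock: 12.9
tcp_pos: [0.5599, -0.0177, -0.0379]
orientation: [0.155, 3.138, -0.005]
contact_force: [0.7, -0.3, -0.3]
grip_width: 0.0854
```

```bash
python3 go.py 646 -27 -38 84.3; python3 - <<'E'
from m import *
d=snap('scene','scene15'); W=cloud(d); z=W[...,2]-.002
b=np.array([.669,-.026]); A=np.array([[.995,.0998],[-.0998,.995]]); u=(W[...,:2]-b)@A
m=(z>.026)&(z<.034)&(abs(u[...,0]+.08)<.13)&(abs(u[...,1])<.11)
k=cv2.connectedComponentsWithStats(m.astype(np.uint8)); i=1+np.argmax(k[2][1:,4]); m=k[1]==i
q=cv2.minAreaRect((u[m]*1000).astype(np.float32)); print('bay frame',m.sum(),[np.round(t,1) for t in q],np.round(cv2.boxPoints(q)).tolist())
c=d['color']; cv2.imwrite('pics/s15c.png',cv2.resize(c[150:290,200:360],None,fx=4.2,fy=4.2,interpolation=2))
E
```

```text
clock 12.9 tcp [559.855 -17.657 -37.936] w 0.08538306404707877 F [ 0.738 -0.278 -0.287] q [-0.191  0.617  0.141  1.991 -0.151  0.543  1.526]
shift [-86.646  -0.813   0.102] turn [-0.003  0.     0.001]
bay frame 888 [array([-64.3,  -2.8]), array([104.4, 153.3]), np.float64(1.2)] [[-118.0, 73.0], [-115.0, -81.0], [-10.0, -78.0], [-14.0, 75.0]]
```

View pics/s15c.png

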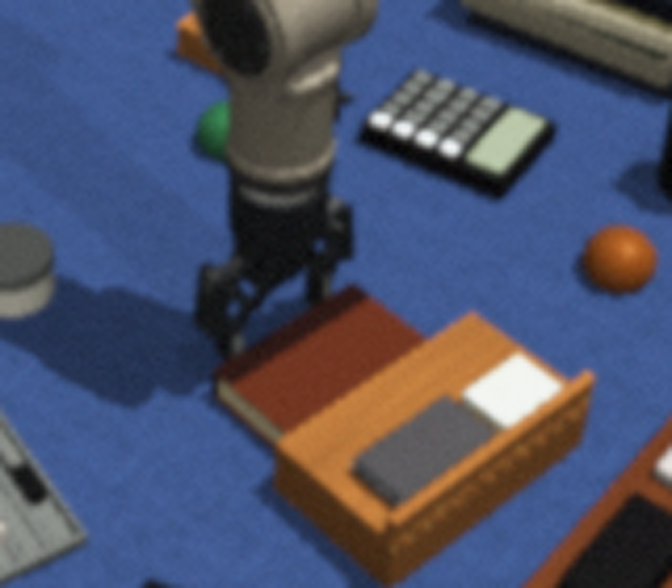

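```bash
python3 - <<'E'
from m import *
from scipy.spatial.transform import Rotation as R
d=snap('wrist','wrist16'); W=cloud(d); o=r.get_obs(); p=o['tcp_pos']; M=R.from_rotvec(o['orientation']).as_matrix()
Q=(W-p)@M*1000
for c in (150,160,200,250,300,340,350):
    print(c,[(rr,np.round(Q[rr,c]).astype(int).tolist(),int(W[rr,c,2]*1000)) for rr in range(250,350,10)])
E
```

```text
150 [(250, [1, -56, -37], 0), (260, [10, -47, -62], 24), (270, [10, -44, -70], 32), (280, [7, -43, -74], 35), (290, [4, -43, -75], 37), (300, [0, -43, -77], 39), (310, [-4, -43, -78], 40), (320, [-8, -43, -79], 41), (330, [16, -30, -111], 72), (340, [17, -29, -115], 77)]
160 [(250, [2, -50, -38], 0), (260, [8, -43, -59], 21), (270, [5, -43, -62], 24), (280, [-1, -43, -62], 24), (290, [-5, -43, -63], 25), (300, [-9, -43, -66], 28), (310, [-13, -43, -68], 29), (320, [-19, -44, -67], 29), (330, [-24, -44, -68], 30), (340, [-31, -45, -68], 29)]
200 [(250, [1, -28, -37], -1), (260, [-5, -29, -38], 0), (270, [-11, -29, -38], 0), (280, [-12, -28, -45], 7), (290, [-12, -26, -54], 16), (300, [-12, -25, -62], 23), (310, [-13, -24, -68], 29), (320, [-19, -24, -68], 30), (330, [-24, -25, -68], 30), (340, [-31, -25, -68], 29)]
250 [(250, [2, -1, -38], 0), (260, [-4, -1, -38], 0), (270, [-12, -1, -37], -1), (280, [-13, -1, -45], 6), (290, [-12, -1, -54], 15), (300, [-11, -1, -63], 24), (310, [-13, -1, -68], 30), (320, [-20, -1, -67], 28), (330, [-25, -1, -68], 30), (340, [-31, -1, -68], 29)]
300 [(250, [1, 27, -37], 0), (260, [-4, 27, -38], 0), (270, [-11, 27, -38], 0), (280, [-12, 26, -45], 6), (290, [-12, 25, -55], 16), (300, [-12, 24, -62], 23), (310, [-14, 23, -67], 29), (320, [-19, 23, -67], 29), (330, [-25, 24, -68], 29), (340, [-31, 24, -68], 30)]
340 [(250, [2, 49, -39], 0), (260, [9, 42, -60], 21), (270, [3, 42, -60], 21), (280, [-2, 43, -61], 22), (290, [-6, 42, -63], 24), (300, [-10, 42, -64], 25), (310, [-12, 41, -69], 30), (320, [-19, 42, -68], 29), (330, [-25, 43, -68], 29), (340, [-30, 43, -68], 30)]
350 [(250, [2, 54, -38], 0), (260, [11, 45, -63], 24), (270, [11, 42, -71], 33), (280, [7, 43, -73], 34), (290, [4, 42, -75], 36), (300, [-2, 43, -75], 36), (310, [-5, 42, -78], 39), (320, [-9, 42, -78], 40), (330, [17, 29, -111], 73), (340, [17, 28, -115], 76)]
```

View pics/wrist16.png

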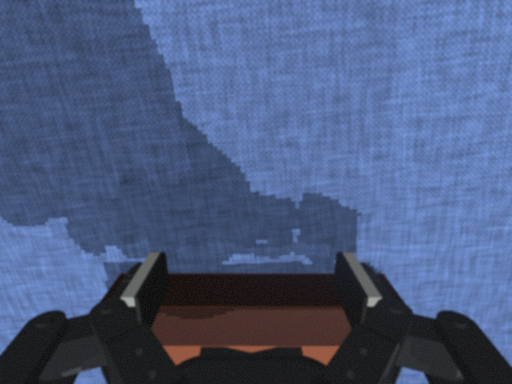

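The wrist view shows both pads flush on the spine (row about 275; spine face a constant 12 mm ahead of the tool from x = 200 to 300), so the register is square with the tool. Pushing on into the bay.

Request:
play_rows(increments=[[-9, 0, 0, 0, 0, 0, 0], [-10, 0, 0, 0, 0, 0, 0], [-10, 0, 0, 0, 0, 0, 0], [-10, 0, 0, 0, 0, 0, 0], [0, 0, 0, 0, 0, 0, 0]])

```text
clock: 13.5
tcp_pos: [0.5951, -0.0206, -0.0386]
orientation: [-0.154, -3.129, 0.005]
contact_force: [0.0, 0.8, -0.5]
grip_width: 0.0853
```

```bash
python3 go.py 647 -27 -38 84.3; python3 - <<'E'
from m import *
d=snap('scene','scene17')
c=d['color']; cv2.imwrite('pics/s17c.png',cv2.resize(c[150:290,200:360],None,fx=4.2,fy=4.2,interpolation=2))
E
```

```text
clock 13.5 tcp [595.1   -20.649 -38.602] w 0.08531280228153416 F [ 0.002  0.838 -0.54 ] q [-0.179  0.66   0.143  1.898 -0.152  0.604  1.533]
shift [-52.265  -1.234  -1.073] turn [-0.003 -0.009  0.001]
```

View pics/s17c.png

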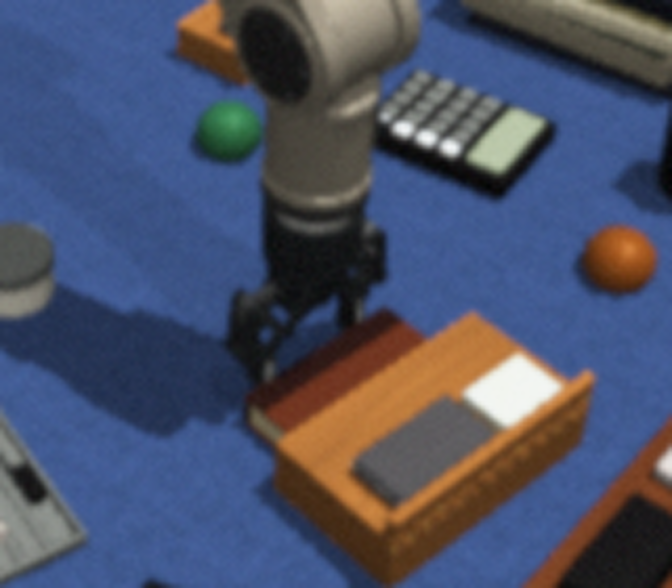

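Going in freely and straight. Continuing, then slowing near the back.

Request:
play_rows(increments=[[-9, 0, 0, 0, -0.005, 0, 0], [-10, 0, 0, 0, 0, 0, 0], [-10, 0, 0, 0, 0, 0, 0], [-8, 0, 0, 0, 0, 0, 0], [-4, 0, 0, 0, 0, 0, 0]])

```text
clock: 14.05
tcp_pos: [0.6294, -0.0239, -0.0399]
orientation: [-0.152, -3.121, 0.004]
contact_force: [-5.8, 1.3, 5.7]
grip_width: 0.0855
```

Request:
play_rows(increments=[[-3, 0, 0, 0, 0, 0, 0], [-3, 0, 0, 0, 0, 0, 0]])

```text
clock: 14.25
tcp_pos: [0.6333, -0.0243, -0.0402]
orientation: [-0.152, -3.116, 0.004]
contact_force: [-6.8, 0.6, 4.4]
grip_width: 0.0851
```

```bash
python3 go.py 647 -27 -38 84.3
```

```text
clock 14.25 tcp [633.33  -24.309 -40.203] w 0.08509710787162615 F [-6.817  0.59   4.394] q [-0.165  0.711  0.146  1.79  -0.152  0.673  1.54 ]
shift [-13.817  -1.356  -2.495] turn [-0.004 -0.021  0.002]
```

Request:
play_rows(increments=[[-6, 0, -1, 0, -0.01, 0, 0], [-6, 0, 0, 0, -0.01, 0, 0], [-4, 0, 0, 0, 0, 0, 0], [-4, 0, 0, 0, 0, 0, 0]])

```text
clock: 14.65
tcp_pos: [0.6482, -0.0257, -0.0404]
orientation: [-0.153, -3.126, 0.005]
contact_force: [-19.7, 2.8, 13.9]
grip_width: 0.0855
```

```bash
python3 go.py 647 -27 -38 84.3
```

```text
clock 14.65 tcp [648.193 -25.679 -40.414] w 0.08546015157375636 F [-19.739   2.785  13.868] q [-0.163  0.725  0.147  1.761 -0.153  0.678  1.542]
shift [ 1.086 -1.44  -2.396] turn [-0.004 -0.011  0.002]
```

Request:
play_rows(increments=[[-3, 0, 0, 0, 0, 0, 0], [-3, 0, 0, 0, 0, 0, 0]])

```text
clock: 14.85
tcp_pos: [0.6472, -0.0257, -0.0412]
orientation: [-0.152, -3.113, 0.004]
contact_force: [-12.8, 1.0, 9.6]
grip_width: 0.0858
```

Request:
play_rows(increments=[[0, 0, 0, 0, 0, 0, 0], [10, 0, 0, 0, 0, 0, 0], [15, 0, 0, 0, 0, 0, 0], [15, 0, -20, 0, 0, 0, 0], [15, 0, -40, 0, 0, 0, 0]])

```text
clock: 15.35
tcp_pos: [0.5925, -0.0202, 0.017]
orientation: [-0.152, -3.113, 0.006]
contact_force: [0.1, -0.4, -0.7]
grip_width: 0.0856
```

```bash
python3 go.py 500 -15 80 84.3
```

```text
clock 15.35 tcp [592.496 -20.203  17.002] w 0.08564129577342551 F [ 0.114 -0.357 -0.653] q [-0.196  0.578  0.165  1.876 -0.134  0.723  1.519]
shift [ 94.059  -4.153 -60.72 ] turn [-0.005 -0.024  0.002]
```

Request:
play_rows(increments=[[25, 0, -20, 0, -0.01, 0, 0], [35, 0, -25, 0, -0.01, 0, 0], [30, 0, -15, 0, 0, 0, 0], [0, 0, 0, 0, 0, 0, 0], [0, 0, 0, 0, 0, 0, 0]])

```text
clock: 15.85
tcp_pos: [0.5057, -0.0106, 0.0855]
orientation: [0.152, 3.122, -0.003]
contact_force: [-0.5, 0.2, -0.3]
grip_width: 0.0856
```

```bash
cat > fin.py <<'E'
from m import *
import sys
t=sys.argv[1]
b=np.array([.669,-.026]); A=np.array([[.995,.0998],[-.0998,.995]])
tr=np.array([487,-289])/1e3; B=np.array([[.970,.244],[-.244,.970]])
for n,zo in (('wrist',0),('top',.0007),('scene',.002)):
    d=snap(n,n+t); W=cloud(d); z=W[...,2]-zo; u=(W[...,:2]-b)@A*1000
    m=(z>.025)&(z<.034)&(u[...,0]>-60)&(u[...,0]<15)&(abs(u[...,1])<100)
    if m.sum()>20:
        q=cv2.minAreaRect(u[m].astype(np.float32)); print(n,'reg strip bay',m.sum(),[np.round(k,1) for k in q],np.round(cv2.boxPoints(q),1).tolist())
    e=(z>.045)&(z<.058)&(abs(u[...,1])<60)&(u[...,0]>-30)&(u[...,0]<40)
    if e.sum()>20: print('   shelf front edge x',np.percentile(u[e][:,0],[0,1,5]))
    v=(W[...,:2]-tr)@B*1000
    m=(abs(v[...,0])<100)&(abs(v[...,1])<36)&(z>.0185)&(z<.034)
    if m.sum()>20: print('   marker',m.sum(),cv2.minAreaRect(v[m].astype(np.float32)),np.percentile(z[m],98))
E
python3 fin.py 20
```

```text
wrist reg strip bay 2313 [array([ 1.8, -1.6]), array([190.6,  26.3]), np.float64(90.0)] [[-11.300000190734863, -96.9000015258789], [15.0, -96.9000015258789], [15.0, 93.69999694824219], [-11.300000190734863, 93.69999694824219]]
top reg strip bay 258 [array([-2. , -0.2]), array([ 15.6, 196.6]), np.float64(0.6)] [[-10.800000190734863, 98.0999984741211], [-8.899999618530273, -98.5999984741211], [6.699999809265137, -98.4000015258789], [4.800000190734863, 98.19999694824219]]
   shelf front edge x [0.1126 0.7282 1.6657]
   marker 375 ((2.268341064453125, -0.3505516052246094), (23.132850646972656, 139.437255859375), 89.9066390991211) 0.029695201115725173
   shelf front edge x [0.1031 0.8626 3.4529]
   marker 251 ((2.0341567993164062, -0.0201263427734375), (141.78773498535156, 21.42934799194336), 0.42266061902046204) 0.029130198423150566
```

View pics/wrist20.png

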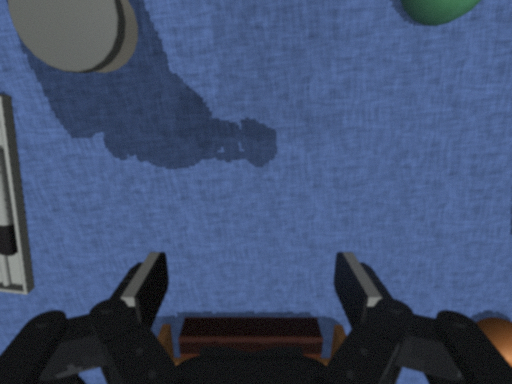

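View pics/scene20.png

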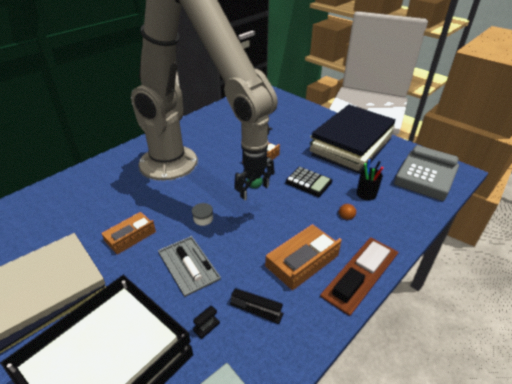

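The wrist view shows the spine (px 181–320, row 318) centred between the shelf's side panels (167 and 338). It sticks out about 11 mm, square. Handing in.

```bash
python3 - <<'E'
from m import *
b=np.array([.669,-.026]); A=np.array([[.995,.0998],[-.0998,.995]])
d=ld('wrist20');W=cloud(d);z=W[...,2];u=(W[...,:2]-b)@A*1000
m=(z>.027)&(z<.033)&(u[...,0]>-30)&(u[...,0]<-4)&(abs(u[...,1])<88)
print(cv2.boxPoints(cv2.minAreaRect(u[m].astype(np.float32))), r.get_obs()['qvel'])
r.hand_in()
E
```

```text
[[-11.3394 -76.5368]
 [ -4.0293 -76.538 ]
 [ -4.0045  72.9458]
 [-11.3146  72.947 ]] [ 0.001   0.0138  0.0001 -0.0052 -0.0005  0.0043 -0.0002]
the job is handed in; nothing more can be done
```

The register is home in the bay and the marker lies in the pen tray. I handed the job in at about 16 s on the robot's clock. No verdict is reported, so the results below are my own last measurements.

- **Marker:** I lifted it off the register and lowered it into the middle groove (tray y = 0) until it touched, then released it. Afterwards it lay about 2 mm from the tray centre lengthwise, within 0.5 mm of the groove line and about 0.4° off the ribs. A close wrist view put its top at 27 mm, so its axis is at 15 mm. The last top and scene views read the top 2 mm higher.
- **Register:** I turned it square and pushed it in at about 0.1 m/s with both open fingers on the spine, until the push force rose to about 20 N. It now sticks out about 11 mm, so its centre is at about x = 49 mm in the bay. It sits about 2 mm off the middle line and square to well under 1°.
- **Everything else:** I only checked the bystanders by eye in the last scene and wrist pictures, and they look where they were. At the end the arm stood clear of everything, with the gripper open.

**Disagreement:** the reported TCP lies about 40 to 50 mm below where the cameras see the fingertips. A trial close at the stated height met nothing. I set all heights for the grasp, placing and push by camera and contact force instead.

One scene-camera reading of the register, partway through the push, was about 18 mm off. It had probably picked up the fingers too, so I used the wrist-camera reading.

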